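Rebuild and restock the tiered spice stand

TASK

Put the spice stand back together and restock it: drop the lower tray onto the posts of the base so that all four corner holes go fully home, stand the red and the green spice tin upright in the lower tray, then drop the upper tray with the glass tubes fully home onto the lower tray's posts. After that push every cinnamon stick from the cardboard refill box down to the bottom of a glass tube, one to a tube, and leave everything else on the counter where it is.

Things in the scene. Friction and masses are not known exactly. Their poses are not given: they have to be found in the camera images.
- stand_base: Fixed wooden base of the stand, a light board 130 (x) x 200 (y) x 12 mm high with four steel posts at x = +-50, y = +-86 mm. Each post is a 17 mm thick leg up to a flat shoulder 50 mm above the counter, then a round-nosed pin 10 mm thick, 17.5 mm long (tip at 67.5 mm). Origin: centre of the underside, on the counter; z up. Half a turn leaves it the same.
- lower_tray: Loose wooden tray, 0.42 kg, board 130 (x) x 200 (y) x 10 mm, lip 4 mm thick to z = 20. Four 13 mm through holes at x = +-50, y = +-86 mm fit the base's pins; home, its underside lies on the base's shoulders. Own posts at x = +-50, y = +-66 mm: 17 mm thick to a shoulder at z = 74 mm, then a 10 mm pin 17.5 mm long. Origin: centre of underside, z up. Fits either way round.
- lower_bar (a point): Middle of the top of the lower tray's wooden carrying bar, 60 mm above the tray's underside. The bar is 12 mm thick (x), 76 mm long (y) and 18 mm deep (z 42 to 60 mm), on two feet 12 mm thick at y = +-32 mm. Axes as the tray's.
- upper_tray: Loose wooden tray, 0.45 kg, board 130 (x) x 160 (y) x 10 mm, lip as the lower one. Four 13 mm through holes at x = +-50, y = +-66 mm fit the lower tray's pins; home, its underside lies on the lower tray's shoulders. Four glass tubes are fixed in it at x = +-30, y = +-40 mm: 21 mm outside, 16 mm inside, mouths at z = 82 mm. Origin: centre of underside, z up. Fits either way round.
- upper_bar (a point): Middle of the top of the upper tray's carrying bar, 60 mm above its underside; the bar is the same as the lower tray's. Axes as the tray's.
- tube0_floor (a point): Centre of the inner floor of glass tube 0 in the upper tray, 68 mm below its mouth and 14 mm above the tray's underside; axes as the upper tray's.
- tube1_floor (a point): Centre of the inner floor of glass tube 1 in the upper tray, 68 mm below its mouth and 14 mm above the tray's underside; axes as the upper tray's.
- tube2_floor (a point): Centre of the inner floor of glass tube 2 in the upper tray, 68 mm below its mouth and 14 mm above the tray's underside; axes as the upper tray's.
- tube3_floor (a point): Centre of the inner floor of glass tube 3 in the upper tray, 68 mm below its mouth and 14 mm above the tray's underside; axes as the upper tray's.
- stick0: Cinnamon stick 0, a brown rod 10 mm thick and 90 mm long, 12 g, standing upright in the refill box with 38 mm showing; may be absent. Origin: centre of its lower end; z along the stick, upwards. At the bottom of a tube it shows 22 mm above the mouth.
- stick1: Cinnamon stick 1, a brown rod 10 mm thick and 90 mm long, 12 g, standing upright in the refill box with 38 mm showing; may be absent. Origin: centre of its lower end; z along the stick, upwards. At the bottom of a tube it shows 22 mm above the mouth.
- stick2: Cinnamon stick 2, a brown rod 10 mm thick and 90 mm long, 12 g, standing upright in the refill box with 38 mm showing; may be absent. Origin: centre of its lower end; z along the stick, upwards. At the bottom of a tube it shows 22 mm above the mouth.
- stick3: Cinnamon stick 3, a brown rod 10 mm thick and 90 mm long, 12 g, standing upright in the refill box with 38 mm showing; may be absent. Origin: centre of its lower end; z along the stick, upwards. At the bottom of a tube it shows 22 mm above the mouth.
- refill_box: Fixed cardboard refill box 46 (x) x 156 (y) x 60 mm high with a row of four square cells 12 mm wide, 52 mm deep, 36 mm apart along y. Origin: centre of the underside.
- tin_red: Spice tin with a red lid, a cylinder 38 mm across and 46 mm high, 40 to 80 g, standing on the counter. Origin: centre of the underside; z up.
- tin_green: Spice tin with a green lid, same size as the red one. Origin: centre of the underside; z up.
- pepper_mill: Bystander: dark wooden pepper mill, 54 mm across, 158 mm high, origin under its foot.
- mug: Bystander: blue mug, 80 mm across, 90 mm high.
- sugar_jar: Bystander: glass jar with a white lid, 80 mm across, 120 mm high.
- salt_bowl: Bystander: white bowl, 68 mm across, 36 mm high.
- honey_jar: Bystander: amber jar, 60 mm across, 70 mm high.
- wood_spoon: Bystander: wooden spoon, 240 mm long, lying.
Mind the look-alikes: they are no part of the job. What is shaped like the tin_red but blue or purple is not meant.

How it is judged:
By the outcome, as a careful person would: the job done as asked, in the order asked, and still so for the second after the job is handed in, with the robot touching nothing.
Of stick0, stick1, stick2, stick3 only 2 to 4 are there at a start; the rules pass over those that are not, and their reading is None.
At some moment in a run one of lower_tray, upper_tray, tin_red, tin_green may be knocked a few centimetres aside while the robot is not near it.
It also fails if it takes over 210 s, if anything falls off the work surface, if the arm or the gripper's body presses on something with over 40 N, if the wrist force passes 120 N, or if a joint passes its speed limit or range.

ROBOT

A 7-joint arm with a two-finger parallel gripper is mounted at the origin on the work surface. World frame = base frame: x ahead of the robot, y to its left, z up, the work surface at z = 0. Lengths are in mm, angles in degrees, forces in N, time in s.
With the tool pointing down it reaches from about 400 to 875 mm from the base axis. Payload 19.3 kg.
Tool frame: the origin (TCP) lies midway between the tips of the shut fingers; the grasp point (between the pads) lies 19 mm behind it; z points along the fingers, y is the line along which they close (so a half turn about z gives the same grasp; the last joint's range is limited). The gripper opens to 85 mm and grips with 20 to 120 N. Pads are 22 mm wide; open, the fingers measure 114 mm over their backs; the gripper's body (76 mm by 85 mm) begins 54 mm behind the grasp point. The pads swing forward as they close: fully open they stand 13 mm farther back than shut.
Start: joints at [72.983, 29.874, -2.08, 91.645, 1.215, 58.505, -6.463], TCP at [140.51, -608.992, 231.291] pointing down, gripper open.
Joint ranges: [-166.77, 166.77], [-17.47, 122.26], [-85.68, 81.53], [9.62, 139.38], [-72.42, 252.41], [9.2, 110.78], [-144.41, 144.41]. Speed limits (degrees/s): [108.29, 108.29, 136.94, 136.94, 172.46, 172.46, 172.46].

INTERFACE

Orientations are given as a 3x3 rotation matrix whose columns are the frame's x, y, z axes.
In Python, from station import get_obs, camera, camera_model, finish_job gives the robot as it stands. The module is installed in compiled form; this text tells all that it offers.
- The arm moves only by the tool step_arm, never from a script. Its arguments are lists of equal length, an entry for each row: "translation": the shift along the tool's x, y, z in units of 0.4 m (1.0 is 0.4 m), a list of three; "rot": the turn, a rotation vector about the tool's x, y, z in units of 180 degrees (1.0 is 180 degrees), a list of three. A call has 1 to 12 rows; each row shifts and turns the commanded pose from where the row before left it, along the tool's axes as they then stand; what a row does not reach is not made up. A row lasts 1/8 s, in which the tool goes at most 62.5 mm and 10.7 degrees, less where a joint would pass 70% of its speed; a pose out of reach is approached as far as the arm can. A call with a number of a shift or a turn outside -1 to 1 is refused whole. A call with a gripper value outside its range is refused whole. "fingers" is the opening, from 0 (shut) to 1 (fully open), set as the call begins (left out, the last holds). The fingers move at their own pace and stop on an object; the grip force is fixed at half the most. Time passes only in rows, so rows that do not move let the fingers close. It gives the time, the measured TCP pose, the force, the opening and the grip force at its end, in the units of the state.
- get_obs(): the state, without advancing time (a new reading comes with each control period).
- camera(name): name is "side" or "top" or "wrist"; returns the picture (400x640x3 uint8, red, green, blue); there is no depth.
- camera_model(name): a dict with "vfov" (degrees; the focal length in pixels is half the picture's height over the tangent of half this angle, whatever the lens; pixels are square), "cx", "cy" (the principal point, pixels), "T" (4x4, takes a point from camera to world coordinates). Camera axes: x right, y up, looking along -z (the intrinsics and any distortion apply to the point x, -y, -z); pixel columns grow to the right and rows downward; lengths in mm; the calibration is good to about 2 mm. The wrist camera is an equidistant fisheye: a pixel r from the principal point sees the ray r / f radians off the axis. A picture is of the moment at which its call begins: read the wrist's pose just before it. camera_model takes no time and is no camera call; for the wrist camera it gives the pose at the moment of the call.
- finish_job(): hands the job in; it is judged then, once.
The state is a dict: "clock": time; "joint_pos": joint angles; "joint_vel": joint speeds; "tau": joint torques, N m; "tcp_pos": TCP position; "tool_rot": TCP orientation; "wrist_force": force on the tool from outside, world axes, zero at the start; "moment": the same for the moment, N m; "opening": finger opening in mm; "grasp_force": force on a finger pad.
Only numpy, scipy, OpenCV 4.12 (cv2) and the standard library are available. Lean on these libraries where they do the work, as an engineer would, in place of code of your own. Each camera call takes 0.05 s, during which the arm holds its last target. There are 200 camera calls.

## Working session

There is one attempt and no reset: what is moved stays moved. The work goes in short steps, Python scripts to look and compute and a tool call to move; the robot and the scene stay as the last step left them, time stands still between calls to the robot, and variables do not carry over. Pictures are saved under pics/ and viewed, at most 14 in all, crops included, and the job is handed in when it is done.

Besides the shell and the picture viewer there is one more tool, called after "Emit:" by a JSON object that holds its "method" and its "body". step_arm: Moves the arm, as the interface text tells. Shifts and turns lie within -1 to 1; 1 stands for 0.4 m of shift or 180 degrees of turn. Its arguments: {"type":"object","properties":{"translation":{"type":"array","items":{"type":"array","items":{"type":"number"}}},"rot":{"type":"array","items":{"type":"array","items":{"type":"number"}}},"fingers":{"type":"number"}},"required":["translation","rot"]}

```bash
mkdir -p pics
cat > h.py <<'E'
import numpy as np, cv2
from station import get_obs, camera, camera_model, finish_job
def shot(n,f=None):
    m=camera_model(n); im=camera(n)
    if f: cv2.imwrite('pics/'+f,im[:,:,::-1])
    return im,m
def ray(m,name,u,v):
    f=200/np.tan(np.radians(m['vfov'])/2); d=np.array([u-m['cx'],v-m['cy']],float)
    if name=='wrist':
        r=np.hypot(*d); t=r/f; s=np.sin(t)/max(r,1e-9); c=np.array([d[0]*s,-d[1]*s,-np.cos(t)])
    else: c=np.array([d[0]/f,-d[1]/f,-1])
    T=np.array(m['T']); w=T[:3,:3]@c; return T[:3,3],w/np.linalg.norm(w)
def onplane(m,name,u,v,z):
    o,d=ray(m,name,u,v); return o+d*(z-o[2])/d[2]
def proj(m,name,p):
    f=200/np.tan(np.radians(m['vfov'])/2); T=np.array(m['T']); c=T[:3,:3].T@(np.array(p,float)-T[:3,3])
    x,y,z=c[0],-c[1],-c[2]
    if name=='wrist':
        r=np.hypot(x,y); k=f*np.arctan2(r,z)/max(r,1e-9)
    else: k=f/z
    return np.array([m['cx']+x*k,m['cy']+y*k])
E
python3 - <<'E'
from h import *
np.set_printoptions(precision=4,suppress=True)
for n in('top','side','wrist'):
    im,m=shot(n,n+'0.png'); print(n,m)
print(get_obs())
E
```

```text
top {'vfov': 53.1379286685928, 'cx': 318.05384959500446, 'cy': 198.18954010779973, 'T': array([[  -0.0182,    0.985 ,   -0.1716,  377.4939],
       [  -0.9996,   -0.014 ,    0.0254,    5.9681],
       [   0.0226,    0.172 ,    0.9848, 1080.8856],
       [   0.    ,    0.    ,    0.    ,    1.    ]])}
side {'vfov': 45.71657302708324, 'cx': 316.9537725446637, 'cy': 203.9083093397216, 'T': array([[   0.9571,    0.1649,   -0.2383,  281.723 ],
       [  -0.2898,    0.5452,   -0.7866, -953.1341],
       [   0.0002,    0.8219,    0.5696,  769.9078],
       [   0.    ,    0.    ,    0.    ,    1.    ]])}
wrist {'vfov': 65.70646984690485, 'cx': 317.57333785425277, 'cy': 201.16508861859526, 'T': array([[   0.2236,    0.9244,    0.3091,  219.6273],
       [  -0.9747,    0.2124,    0.0699, -590.1436],
       [  -0.001 ,   -0.3169,    0.9485,  373.2906],
       [   0.    ,    0.    ,    0.    ,    1.    ]])}
{'clock': 0.15, 'joint_pos': array([72.9863, 29.9024, -2.08  , 91.6635,  1.2143, 58.5047, -6.4631]), 'joint_vel': array([ 0.0361, -0.0804,  0.0006, -0.132 ,  0.0819, -0.0322,  0.0906]), 'tau': array([  0.0027, -92.7384,   1.9806, -37.0051,   0.0178,   0.0063,
        -0.0001]), 'tcp_pos': array([ 140.4136, -608.785 ,  230.8635]), 'tool_rot': array([[ 0.9744,  0.2248, -0.0003],
       [ 0.2248, -0.9744,  0.0008],
       [-0.0001, -0.0008, -1.    ]]), 'wrist_force': array([-0.0107, -0.5038, -0.3537]), 'moment': array([0.0647, 0.0445, 0.0039]), 'grasp_force': 0.0, 'opening': 85.09189230881782}
```

View pics/top0.png

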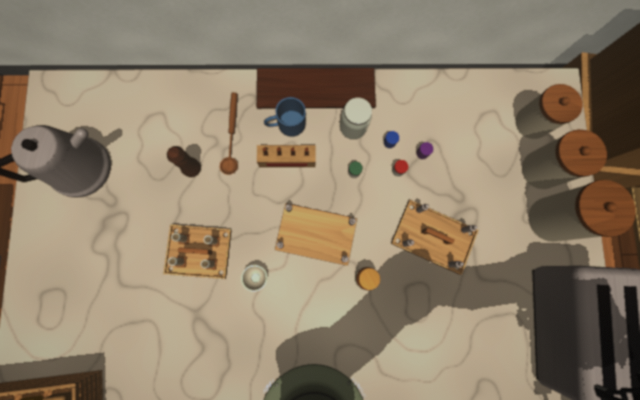

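View pics/side0.png

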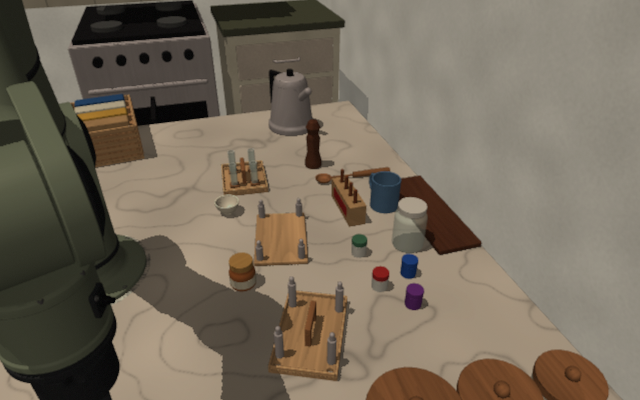

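Top view: base (316,234), lower tray with long posts and bare bar (434,236), upper tray with tubes (198,250), refill box (286,155), four dark sticks. Tins are green (355,168), red (401,167), blue (391,139) and purple (425,150); only red and green are meant.

Run:
```python
from h import *
np.set_printoptions(precision=1,suppress=True)
m=camera_model('top')
for n,u,v,z in [('base',316,234,15),('lower bar',437,235,60),('upper bar',198,250,60),('box',286,151,60),('green',355,168,46),('red',401,167,46),('blue',391,139,46),('purple',425,150,46),('honey',368,278,70),('salt',255,274,36),('mill',180,155,158),('jar',357,112,120),('mug',291,112,90)]:
    print(n,onplane(m,'top',u,v,z)[:2])
im,m=shot('side');T=camera_model('wrist')['T'];o=get_obs();Tt=np.eye(4);Tt[:3,:3]=o['tool_rot'];Tt[:3,3]=o['tcp_pos'];print(np.linalg.inv(Tt)@T)
```

```text
base [466.5 -14.3]
lower bar [ 455.1 -324.1]
upper bar [427.3 284.4]
box [683.2  62. ]
green [ 638.2 -120.8]
red [ 639.4 -244.3]
blue [ 717.8 -221.3]
purple [ 685.9 -312. ]
honey [ 350.4 -140.7]
salt [365. 144.]
mill [646.9 307.4]
jar [ 765.8 -121.8]
mug [779.5  46.9]
[[  -0.     0.9    0.3   81.3]
 [   1.     0.     0.    -0.4]
 [   0.     0.3   -0.9 -142.5]
 [   0.     0.     0.     1. ]]
```

View pics/wrist0.png

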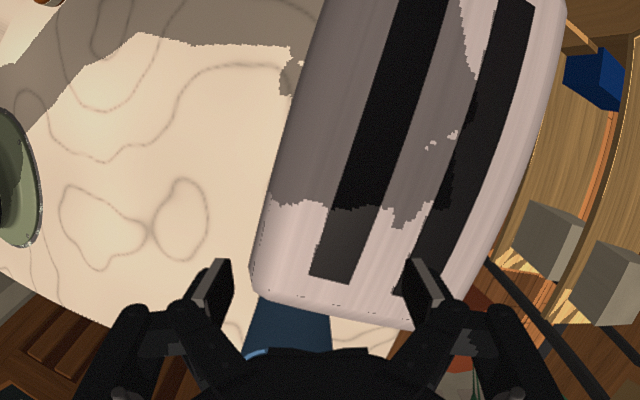

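```bash
cat >> h.py <<'E'
def yaw(): R=get_obs()['tool_rot']; return np.degrees(np.arctan2(R[1,0],R[0,0]))
def plan(p,y=None,vmax=60):
    o=get_obs(); R=np.array(o['tool_rot']); q=np.array(o['tcp_pos']); y0=yaw(); d=0 if y is None else (y-y0+180)%360-180
    # turn needed to point down exactly, then yaw d (about tool z = -d)
    from scipy.spatial.transform import Rotation as S
    a=np.radians(y0+d); Rt=np.array([[np.cos(a),np.sin(a),0],[np.sin(a),-np.cos(a),0],[0,0,-1]])
    rv=S.from_matrix(R.T@Rt).as_rotvec(degrees=True); n=max(1,int(np.ceil(abs(np.linalg.norm(rv))/10)))
    print('at',q.round(1),'yaw %.1f'%y0,'t %.2f'%o['clock'],'F',np.round(o['wrist_force'],1),'open %.1f g %.1f'%(o['opening'],o['grasp_force']))
    if y is not None: print(' rot rows',n,(rv/180/n).round(4))
    t=Rt.T@(np.array(p,float)-q); k=max(1,int(np.ceil(np.linalg.norm(t)/vmax))); print(' tr rows',k,(t/400/k).round(4))
E
python3 - <<'E'
from h import *
plan([425,-300,330],66)
E
```

```text
at [ 140.5 -608.8  231. ] yaw 13.0 t 0.20 F [0.4 0.  0.2] open 85.2 g 0.0
 rot rows 6 [-0.     -0.     -0.0491]
 tr rows 8 [ 0.1243  0.042  -0.0309]
```

Emit:
{"method": "step_arm", "body": {"translation": [[0, 0, -0.125], [0, 0, -0.122]], "rot": [[0, 0, 0], [0, 0, 0]]}}

```text
clock: 0.45
tcp_pos: [140.4, -608.7, 331.1]
tool_rot: [[0.974, 0.225, -0.0], [0.225, -0.974, 0.001], [-0.0, -0.001, -1.0]]
wrist_force: [0.7, -0.3, 0.6]
opening: 85.2
grasp_force: 0.0
```

Emit:
{"method": "step_arm", "body": {"translation": [[0, 0, 0], [0, 0, 0], [0, 0, 0], [0, 0, 0], [0, 0, 0], [0, 0, 0]], "rot": [[0, 0, -0.049], [0, 0, -0.049], [0, 0, -0.049], [0, 0, -0.049], [0, 0, -0.049], [0, 0, -0.049]]}}

```text
clock: 1.2
tcp_pos: [140.5, -608.9, 329.9]
tool_rot: [[0.403, 0.915, -0.0], [0.915, -0.403, 0.0], [0.0, -0.0, -1.0]]
wrist_force: [0.1, 0.1, 0.4]
opening: 85.2
grasp_force: 0.0
```

Emit:
{"method": "step_arm", "body": {"translation": [[0.124, 0.042, 0], [0.124, 0.042, 0], [0.124, 0.042, 0], [0.124, 0.042, 0], [0.124, 0.042, 0], [0.124, 0.042, 0], [0.124, 0.042, 0], [0.124, 0.042, 0], [0, 0, 0]], "rot": [[0, 0, 0], [0, 0, 0], [0, 0, 0], [0, 0, 0], [0, 0, 0], [0, 0, 0], [0, 0, 0], [0, 0, 0], [0, 0, 0]]}}

```text
clock: 2.33
tcp_pos: [427.5, -298.3, 330.1]
tool_rot: [[0.403, 0.915, 0.001], [0.915, -0.403, 0.001], [0.001, 0.0, -1.0]]
wrist_force: [0.1, -0.5, 0.8]
opening: 85.3
grasp_force: 0.0
```

Run:
```python
from h import *
shot('wrist','w1.png'); plan([425,-300,330],66)
```

```text
at [ 426.  -300.3  330. ] yaw 66.1 t 2.38 F [ 0.7 -0.2 -0.9] open 85.3 g 0.0
 rot rows 1 [-0.     -0.0001  0.0005]
 tr rows 1 [-0.0003 -0.0027  0.    ]
```

View pics/w1.png

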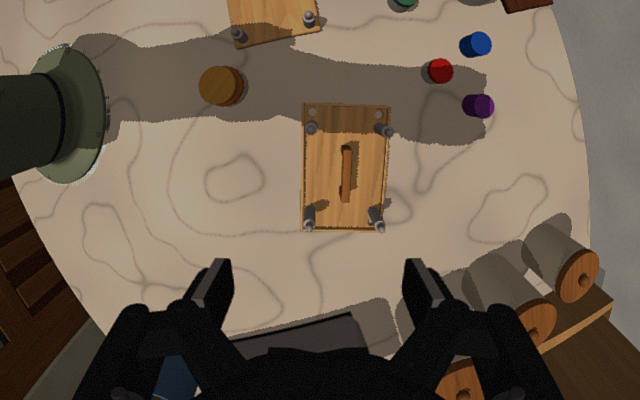

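Wrist view: the lower tray is at (345,170), its bar runs from (347,145) to (347,203), and the base's near posts are at (238,35) and (308,18).

Run:
```python
from h import *
im,m=shot('wrist')
for u,v in [(347.5,145),(347.5,203)]: print(onplane(m,'wrist',u,v,60).round(1))
a=onplane(m,'wrist',347.5,145,60);b=onplane(m,'wrist',347.5,203,60);c=(a+b)/2;d=a-b
y=np.degrees(np.arctan2(d[1],d[0]));print(c,np.linalg.norm(d),y)
plan([c[0],c[1],120],y)
hsv=cv2.cvtColor(im,cv2.COLOR_RGB2HSV); 
for p in [(347,175),(370,190),(347,150),(330,150)]: print(p,hsv[p[1],p[0]])
```

```text
[ 471.7 -294.9   60. ]
[ 440.2 -370.8   60. ]
[ 455.9567697  -332.86046854   60.        ] 82.19432623607217 67.4590877374145
at [ 425.1 -301.5  330. ] yaw 66.0 t 2.42 F [ 0.  -0.9  0.1] open 85.6 g 0.0
 rot rows 1 [-0.0001  0.0001 -0.0083]
 tr rows 4 [-0.0107  0.0253  0.1312]
(347, 175) [ 12 176 133]
(370, 190) [ 15 149 163]
(347, 150) [ 13 181 134]
(330, 150) [ 15 149 161]
```

Emit:
{"method": "step_arm", "body": {"translation": [[0, 0, 0], [-0.011, 0.025, 0.131], [-0.011, 0.025, 0.131], [-0.011, 0.025, 0.131], [-0.011, 0.025, 0.131], [0, 0, 0], [0, 0, 0]], "rot": [[0, 0, -0.008], [0, 0, 0], [0, 0, 0], [0, 0, 0], [0, 0, 0], [0, 0, 0], [0, 0, 0]], "fingers": 0.6}}

```text
clock: 3.3
tcp_pos: [455.5, -333.8, 122.1]
tool_rot: [[0.385, 0.923, 0.001], [0.923, -0.385, -0.001], [-0.0, 0.001, -1.0]]
wrist_force: [0.6, 0.1, 0.4]
opening: 51.2
grasp_force: 0.0
```

Run:
```python
from h import *
im,m=shot('wrist','w2.png')
for i in range(3): plan([456,-332.9,32],67.4); shot('wrist')
for p in [[456,-332.9,60]]: print(proj(m,'wrist',p))
```

```text
at [ 455.7 -333.9  122.6] yaw 67.3 t 3.35 F [-0.6  0.4  0.3] open 51.2 g 0.0
 rot rows 1 [ 0.0008  0.0002 -0.0004]
 tr rows 2 [ 1.300e-03 -1.000e-04  1.133e-01]
at [ 455.8 -333.9  122.8] yaw 67.3 t 3.40 F [ 0.4 -0.5  0.1] open 50.9 g 0.0
 rot rows 1 [ 0.0009  0.0003 -0.0004]
 tr rows 2 [ 0.0013 -0.0003  0.1135]
at [ 455.8 -333.9  122.6] yaw 67.3 t 3.45 F [-0.6 -0.   1.4] open 51.1 g 0.0
 rot rows 1 [ 0.0009  0.0003 -0.0003]
 tr rows 2 [ 0.0012 -0.0003  0.1133]
[318.31015233 217.62052595]
```

View pics/w2.png

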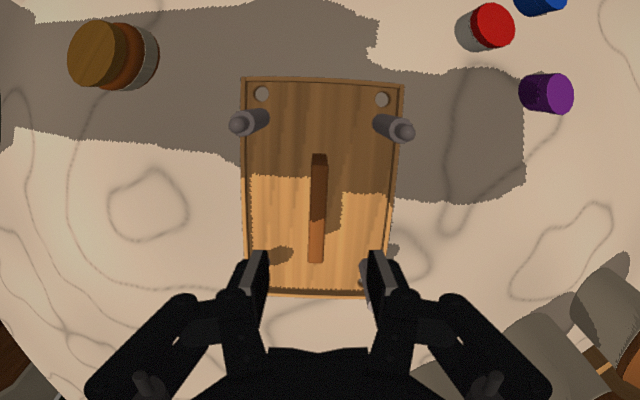

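Wrist view: the bar lies between the fingers, far top edge about (320,164), near end about (316,262).

Run:
```python
from h import *
m=camera_model('wrist')
a=onplane(m,'wrist',319.7,164,60);b=onplane(m,'wrist',316.5,262,60);c=(a+b)/2;d=a-b
y=np.degrees(np.arctan2(d[1],d[0]));print(c,np.linalg.norm(d),y)
plan([c[0],c[1],32],y)
```

```text
[ 456.62641974 -331.76447677   60.        ] 74.97383558543315 65.55602205739719
at [ 455.8 -333.8  122.4] yaw 67.3 t 3.50 F [-0.3  0.5 -0.6] open 51.4 g 0.0
 rot rows 1 [0.0008 0.0002 0.0099]
 tr rows 2 [ 2.70e-03 -1.00e-04  1.13e-01]
```

Emit:
{"method": "step_arm", "body": {"translation": [[0, 0, 0], [0.003, 0, 0.08], [0.003, 0, 0.08], [0, 0, 0.066], [0, 0, 0], [0, 0, 0]], "rot": [[0.001, 0, 0.01], [0, 0, 0], [0, 0, 0], [0, 0, 0], [0, 0, 0], [0, 0, 0]]}}

```text
clock: 4.25
tcp_pos: [456.5, -331.2, 31.2]
tool_rot: [[0.414, 0.91, -0.002], [0.91, -0.414, 0.001], [-0.0, -0.002, -1.0]]
wrist_force: [0.0, 0.1, 1.4]
opening: 51.1
grasp_force: 0.0
```

Emit:
{"method": "step_arm", "body": {"translation": [[0, 0, 0], [0, 0, 0], [0, 0, 0], [0, 0, 0], [0, 0, 0], [0, 0, 0], [0, 0, 0], [0, 0, 0]], "rot": [[0, 0, 0], [0, 0, 0], [0, 0, 0], [0, 0, 0], [0, 0, 0], [0, 0, 0], [0, 0, 0], [0, 0, 0]], "fingers": 0}}

```text
clock: 5.25
tcp_pos: [456.3, -331.2, 31.0]
tool_rot: [[0.415, 0.91, -0.002], [0.91, -0.415, 0.001], [-0.0, -0.002, -1.0]]
wrist_force: [-2.0, 1.2, 10.6]
opening: 10.9
grasp_force: 59.2
```

Emit:
{"method": "step_arm", "body": {"translation": [[0, 0, -0.06], [0, 0, -0.12], [0, 0, -0.14], [0, 0, -0.14], [0, 0, 0], [0, 0, 0], [0, 0, 0]], "rot": [[0, 0, 0], [0, 0, 0], [0, 0, 0], [0, 0, -0.04], [0, 0, -0.04], [0, 0, 0], [0, 0, 0]]}}

```text
clock: 6.12
tcp_pos: [456.1, -331.0, 213.3]
tool_rot: [[0.178, 0.984, -0.004], [0.984, -0.178, 0.002], [0.001, -0.004, -1.0]]
wrist_force: [0.0, -0.1, -4.4]
opening: 11.3
grasp_force: 59.5
```

Run:
```python
from h import *
plan([430,-260,230],80)
im,m=shot('wrist','w3.png'); shot('top','t3.png')
```

```text
at [ 456.1 -331.   213.3] yaw 79.8 t 6.12 F [ 0.  -0.1 -4.4] open 11.3 g 59.5
 rot rows 1 [-0.0014 -0.0005 -0.0013]
 tr rows 2 [ 0.0818 -0.0475 -0.0208]
```

View pics/w3.png

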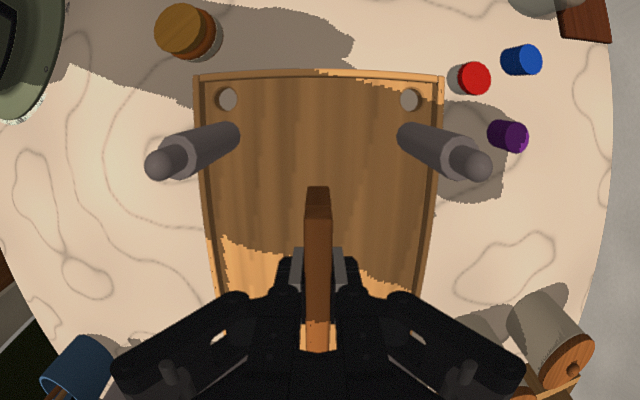

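Wrist view: tray held level, front holes at (228,99) and (409,99), close to the camera's nadir row. I can check the base pins through those holes when hovering. Next, a rough base position.

Run:
```python
from h import *
a=cv2.imread('pics/w1.png')[0:60,200:350]; b=cv2.imread('pics/t3.png')[190:280,260:375]
a=cv2.resize(a,None,fx=5,fy=5,interpolation=2); b=cv2.resize(b,None,fx=5,fy=5,interpolation=2)[:290,:]
w=max(a.shape[1],b.shape[1]); f=lambda i:cv2.copyMakeBorder(i,0,0,0,w-i.shape[1],0)
b=cv2.resize(cv2.imread('pics/t3.png')[195:275,265:370],None,fx=3.6,fy=3.6,interpolation=2)
cv2.imwrite('pics/c1.png',np.vstack([f(a),f(b)]));print(f(a).shape)
```

```text
(300, 750, 3)
```

View pics/c1.png

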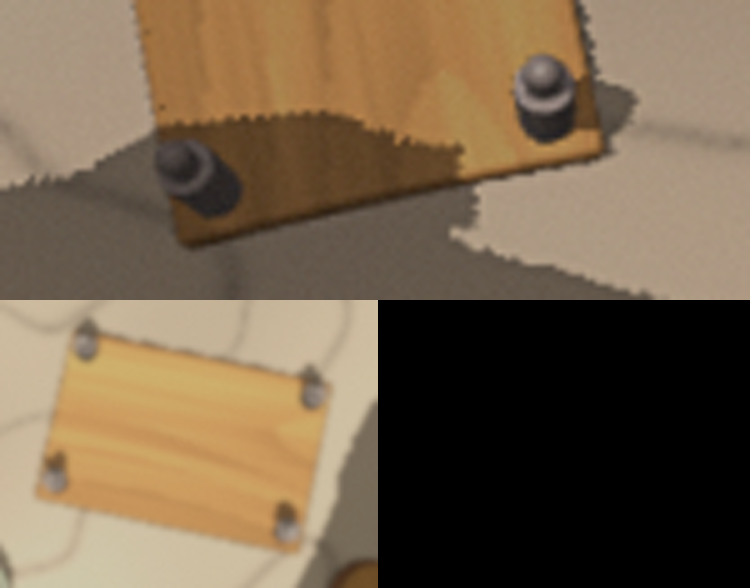

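Run:
```python
from h import *
np.set_printoptions(precision=1,suppress=True)
m=camera_model('top')
P=np.array([onplane(m,'top',265+u/3.6,195+v/3.6,12) for u,v in [(70,32),(330,82),(300,252),(37,195)]])
print(P.mean(0),[np.linalg.norm(P[i]-P[i-1]) for i in range(4)])
d=P[0]+P[3]-P[1]-P[2];print('yaw',np.degrees(np.arctan2(d[1],d[0])))
# wrist at w1
mw=camera_model('wrist');o=get_obs();Tt=np.eye(4);Tt[:3,:3]=o['tool_rot'];Tt[:3,3]=o['tcp_pos'];X=np.linalg.inv(Tt)@mw['T'];np.save('X.npy',X)
a=np.radians(66.1);Tt[:3,:3]=[[np.cos(a),np.sin(a),0],[np.sin(a),-np.cos(a),0],[0,0,-1]];Tt[:3,3]=[426,-300.3,330];mw['T']=Tt@X
A=onplane(mw,'wrist',235.6,31,65);B=onplane(mw,'wrist',308.6,15,65);d=B-A;print(A,B,np.linalg.norm(d)); e=d/np.linalg.norm(d); n=np.array([-e[1],e[0],0]); print('yaw',np.degrees(np.arctan2(n[1],n[0])),(A+B)/2+86*n)
# held tray holes
for u,v in [(228,99),(409,99)]: 
    q=onplane(camera_model('wrist'),'wrist',u,v,213-32+11); print(Tt[:3,:3].T@np.zeros(3)+np.array(o['tool_rot']).T@(q-o['tcp_pos']))
```

```text
[467.5 -14.8  12. ] [np.float64(123.56962474473794), np.float64(198.50852054256728), np.float64(127.91427754333948), np.float64(197.68293276116125)]
yaw 77.52133185295735
[400.8 -90.6  65. ] [ 495.6 -113.9   65. ] 97.64214486301564
yaw 76.16865605311972 [468.8 -18.7  65. ]
[ 84.6 -48.2  21.7]
[84.5 48.6 21.3]
```

Run:
```python
from h import *
plan([468,-16.5,213],77)
```

```text
at [ 456.3 -331.   213.4] yaw 79.8 t 6.22 F [-0.6  0.7 -4.9] open 10.9 g 59.5
 rot rows 1 [-0.0013 -0.0004  0.0158]
 tr rows 6 [ 0.1288 -0.0247  0.0002]
```

Emit:
{"method": "step_arm", "body": {"translation": [[0, 0, 0], [0.128, -0.025, 0], [0.129, -0.025, 0], [0.129, -0.025, 0], [0.129, -0.025, 0], [0.129, -0.025, 0], [0.129, -0.025, 0], [0, 0, 0.11], [0, 0, 0.1], [0, 0, 0.02], [0, 0, 0], [0, 0, 0]], "rot": [[-0.001, 0, 0.016], [0, 0, 0], [0, 0, 0], [0, 0, 0], [0, 0, 0], [0, 0, 0], [0, 0, 0], [0, 0, 0], [0, 0, 0], [0, 0, 0], [0, 0, 0], [0, 0, 0]]}}

```text
clock: 7.72
tcp_pos: [468.1, -16.4, 123.5]
tool_rot: [[0.224, 0.974, 0.002], [0.975, -0.224, 0.001], [0.001, 0.002, -1.0]]
wrist_force: [0.6, -0.1, -3.5]
opening: 11.1
grasp_force: 59.6
```

Run:
```python
from h import *
plan([468,-16.5,110],77)
im,m=shot('wrist','w4.png')
a=cv2.imread('pics/w4.png')[60:230,130:510];cv2.imwrite('pics/c2.png',cv2.resize(a,None,fx=2.1,fy=2.1,interpolation=2))
```

```text
at [468.1 -16.4 123.5] yaw 77.0 t 7.72 F [ 0.6 -0.1 -3.5] open 11.1 g 59.6
 rot rows 1 [ 0.0006 -0.0003  0.0002]
 tr rows 1 [-0.0002 -0.0001  0.0339]
```

View pics/c2.png

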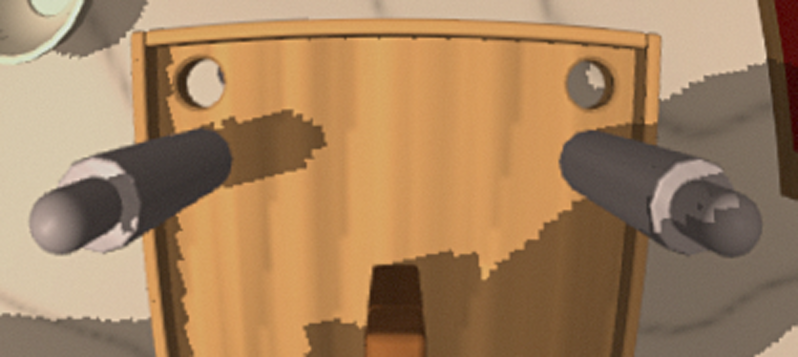

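Crop: the front holes are at about (225,99) and (411,99) in the full picture. The pins are only grazed in view because they sit 22 mm below, so I'll go lower and measure them by mask.

Emit:
{"method": "step_arm", "body": {"translation": [[0, 0, 0.025], [0, 0, 0.025], [0, 0, 0], [0, 0, 0]], "rot": [[0, 0, 0], [0, 0, 0], [0, 0, 0], [0, 0, 0]]}}

```text
clock: 8.28
tcp_pos: [467.3, -16.2, 102.3]
tool_rot: [[0.224, 0.975, -0.0], [0.975, -0.224, 0.001], [0.001, -0.0, -1.0]]
wrist_force: [-0.7, 0.2, -4.4]
opening: 11.4
grasp_force: 59.6
```

Run:
```python
from h import *
plan([468,-16.5,103],77)
im,m=shot('wrist','w5.png')
a=cv2.imread('pics/w5.png'); L=a[80:120,205:250];R=a[80:120,390:435]
cv2.imwrite('pics/c3.png',cv2.resize(np.hstack([L,R]),None,fx=8,fy=8,interpolation=2))
```

```text
at [467.3 -16.2 102.3] yaw 77.1 t 8.28 F [-0.7  0.2 -4.4] open 11.4 g 59.6
 rot rows 1 [-0.0001 -0.0002  0.0004]
 tr rows 1 [-0.0003  0.002  -0.0019]
```

View pics/c3.png

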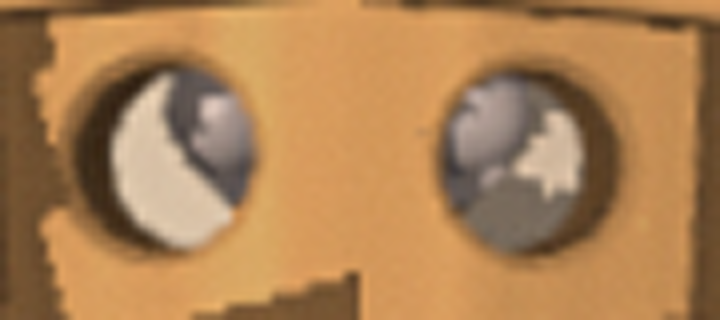

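Run:
```python
from h import *
o=get_obs();m=camera_model('wrist');R=np.array(o['tool_rot']);t=np.array(o['tcp_pos'])
for s,off in((-1,205),(1,390-45)):
    for nm,z in (('rimtop',o['tcp_pos'][2]-31+10),('rimbot',o['tcp_pos'][2]-31),('sph',62.5),('sh',50),('board',12)):
        p=t+R@np.array([84.5,s*50,0]);p[2]=z; q=proj(m,'wrist',p);q2=proj(m,'wrist',p+R@np.array([-1,0,0]));q3=proj(m,'wrist',p+R@np.array([0,1,0]))
        print(s,nm,((q-[off,80])*8).round(0),((q2-q)*8).round(1),((q3-q)*8).round(1))
```

```text
-1 rimtop [155. 155.] [ 0.5 14.7] [14.1 -1. ]
-1 rimbot [196. 155.] [ 0.4 13.9] [13.4 -0.9]
-1 sph [229. 155.] [ 0.4 13.2] [12.9 -0.8]
-1 sh [270. 155.] [ 0.3 12.4] [12.2 -0.7]
-1 board [370. 155.] [ 0.2 10.5] [10.4 -0.5]
1 rimtop [533. 154.] [-0.4 14.7] [14.1  0.9]
1 rimbot [492. 153.] [-0.4 13.9] [13.4  0.8]
1 sph [459. 153.] [-0.3 13.2] [12.8  0.8]
1 sh [418. 154.] [-0.3 12.4] [12.1  0.7]
1 board [317. 154.] [-0.2 10.5] [10.3  0.5]
```

Crop: through the left hole the shoulder centre sits at about (272,108) against (276,161) when aligned. The right pin is at about (466,107) against (459,160). So the pins lie about 4 mm farther along tool +x, with lateral and yaw good.

Emit:
{"method": "step_arm", "body": {"translation": [[0.01, 0, 0], [0, 0, 0], [0, 0, 0.01], [0, 0, 0.01], [0, 0, 0.01], [0, 0, 0]], "rot": [[0, 0, 0], [0, 0, 0], [0, 0, 0], [0, 0, 0], [0, 0, 0], [0, 0, 0]]}}

```text
clock: 9.07
tcp_pos: [467.9, -12.4, 89.9]
tool_rot: [[0.224, 0.975, -0.0], [0.975, -0.224, 0.001], [0.001, -0.001, -1.0]]
wrist_force: [0.4, 1.1, -3.7]
opening: 11.0
grasp_force: 59.5
```

Run:
```python
from h import *
plan([468,-16.5,81],77); print(get_obs()['moment'].round(2))
im,m=shot('wrist','w6.png')
```

```text
at [467.9 -12.4  89.9] yaw 77.1 t 9.07 F [ 0.4  1.1 -3.7] open 11.0 g 59.5
 rot rows 1 [-0.0002 -0.0002  0.0004]
 tr rows 1 [-0.0099  0.0024  0.0223]
[ 0.08  0.02 -0.01]
```

Emit:
{"method": "step_arm", "body": {"translation": [[0, 0, 0.01], [0, 0, 0.01], [0, 0, 0.003], [0, 0, 0.002], [0, 0, 0]], "rot": [[0, 0, 0], [0, 0, 0], [0, 0, 0], [0, 0, 0], [0, 0, 0]]}}

```text
clock: 9.75
tcp_pos: [468.1, -12.4, 80.9]
tool_rot: [[0.224, 0.975, 0.0], [0.975, -0.224, 0.0], [0.0, 0.0, -1.0]]
wrist_force: [-6.2, 0.2, 15.4]
opening: 11.1
grasp_force: 62.7
```

Emit:
{"method": "step_arm", "body": {"translation": [[0, 0, 0], [0, 0, 0], [0, 0, 0], [0, 0, -0.03], [0, 0, -0.12], [0, 0, -0.14], [0, 0, -0.14], [0, 0, 0]], "rot": [[0, 0, 0], [0, 0, 0], [0, 0, 0], [0, 0, 0], [0, 0, 0], [0, 0, 0], [0, 0, 0], [0, 0, 0]], "fingers": 0.6}}

```text
clock: 10.75
tcp_pos: [469.7, -12.3, 256.6]
tool_rot: [[0.224, 0.975, 0.007], [0.975, -0.224, 0.0], [0.002, 0.007, -1.0]]
wrist_force: [0.6, 0.6, -1.2]
opening: 51.3
grasp_force: 0.0
```

Run:
```python
from h import *
plan([600,-190,260],-13); print(get_obs()['joint_pos'].round(0))
```

```text
at [469.7 -12.3 256.6] yaw 77.1 t 10.75 F [ 0.6  0.6 -1.2] open 51.3 g 0.0
 rot rows 10 [ 0.0001 -0.0002  0.05  ]
 tr rows 4 [ 0.1044  0.0899 -0.0021]
[ 22.  16. -34. 111.  11.  55. -30.]
```

Emit:
{"method": "step_arm", "body": {"translation": [[0, 0, 0], [0, 0, 0], [0, 0, 0], [0, 0, 0], [0, 0, 0], [0, 0, 0], [0, 0, 0], [0, 0, 0], [0, 0, 0], [0, 0, 0]], "rot": [[0, 0, 0.05], [0, 0, 0.05], [0, 0, 0.05], [0, 0, 0.05], [0, 0, 0.05], [0, 0, 0.05], [0, 0, 0.05], [0, 0, 0.05], [0, 0, 0.05], [0, 0, 0.05]], "fingers": 0.85}}

```text
clock: 12.0
tcp_pos: [467.7, -12.4, 252.2]
tool_rot: [[0.974, -0.228, -0.0], [-0.228, -0.974, 0.001], [-0.001, -0.001, -1.0]]
wrist_force: [-0.3, -0.7, 0.3]
opening: 72.1
grasp_force: 0.0
```

Emit:
{"method": "step_arm", "body": {"translation": [[0.104, 0.09, 0], [0.104, 0.09, 0], [0.104, 0.09, 0], [0.104, 0.09, 0], [0, 0, 0], [0, 0, 0]], "rot": [[0, 0, 0], [0, 0, 0], [0, 0, 0], [0, 0, 0], [0, 0, 0], [0, 0, 0]]}}

```text
clock: 12.75
tcp_pos: [597.6, -189.5, 251.8]
tool_rot: [[0.975, -0.223, -0.001], [-0.223, -0.975, 0.002], [-0.001, -0.001, -1.0]]
wrist_force: [0.5, -0.0, 0.2]
opening: 72.7
grasp_force: 0.0
```

```bash
cat >> h.py <<'E'
def lid(im,m,name,col,z=46):
    h=cv2.cvtColor(im,cv2.COLOR_RGB2HSV); H,S,V=[h[:,:,i].astype(int) for i in range(3)]
    k={'red':((H<6)|(H>172))&(S>150)&(V>60),'green':(H>50)&(H<90)&(S>80)&(V>25),'blue':(H>100)&(H<118)&(S>150),'purple':(H>125)&(H<155)&(S>90)}[col]
    n,l,st,c=cv2.connectedComponentsWithStats(k.astype(np.uint8)); out=[]
    for i in range(1,n):
        if st[i,4]>60: out.append((st[i,4],c[i].round(1),onplane(m,name,*c[i],z).round(1)[:2]))
    return sorted(out,key=lambda a:-a[0])[:4]
E
python3 - <<'E'
from h import *
plan([600,-190,260],-13); print(get_obs()['joint_pos'].round(0))
im,m=shot('wrist','w7.png')
for c in('red','green','blue','purple'): print(c,*lid(im,m,'wrist',c))
im,m=shot('top','t7.png')
for c in('red','green'): print(c,*lid(im,m,'top',c))
cv2.imwrite('pics/c7.png',cv2.imread('pics/w7.png'))
E
```

```text
at [ 597.6 -189.5  251.8] yaw -12.9 t 12.75 F [ 0.5 -0.   0.2] open 72.7 g 0.0
 rot rows 1 [-0.0004  0.0004  0.0005]
 tr rows 1 [ 0.0061 -0.     -0.0204]
[ 20.  29. -12.  90.   7.  62. -96.]
red (np.int32(830), array([357.2, 122.9]), array([ 643.5, -244.9]))
green (np.int32(707), array([215.1, 153.9]), array([647.6, -76.3])) (np.int32(299), array([630.1, 390.1]), array([ -540.9, -1266.6]))
blue (np.int32(841), array([323.7,  58.1]), array([ 722.8, -224.5]))
purple (np.int32(935), array([405.3,  71.5]), array([ 691.1, -311.5]))
red (np.int32(146), array([400.9, 166. ]), array([ 642.2, -244.3]))
green (np.int32(99), array([337.1, 165.5]), array([645.6, -73.2]))
```

View pics/w7.png

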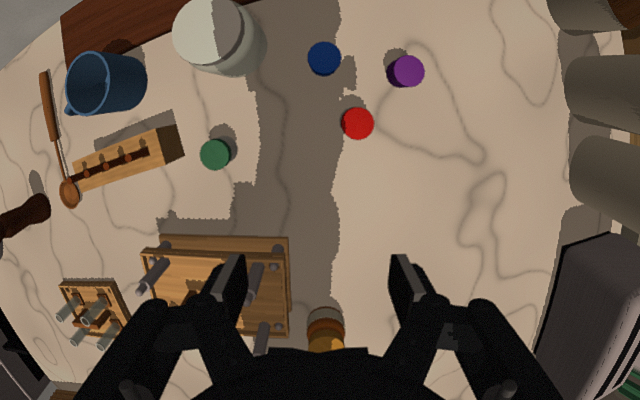

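Candidates: red (357,123), blue (324,58), purple (405,71) and green (215,154). The red and green lids fit the description. Green has been knocked to about (647,-75). I'll confirm in one crop, which also shows the sticks in the box.

Run:
```python
from h import *
cv2.imwrite('pics/c8.png',cv2.resize(cv2.imread('pics/w7.png')[30:210,60:440],None,fx=2.1,fy=2.1,interpolation=2))
plan([643,-244.7,80],-13)
```

```text
at [ 597.7 -189.   252.4] yaw -12.9 t 12.85 F [-0.2  1.   0.9] open 73.0 g 0.0
 rot rows 1 [-0.0003  0.0001  0.0008]
 tr rows 4 [0.0354 0.0276 0.1078]
```

View pics/c8.png

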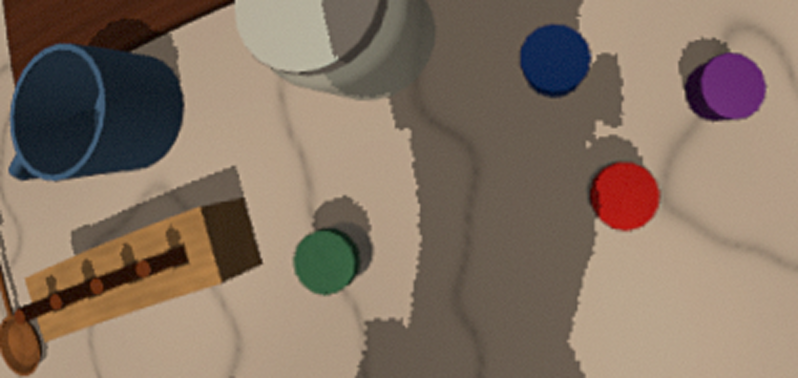

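The crop confirms red at crop (625,196) and green at (326,262), with blue and purple set apart. Four stick shadows show in the box.

Emit:
{"method": "step_arm", "body": {"translation": [[0.035, 0.028, 0.108], [0.035, 0.028, 0.108], [0.036, 0.028, 0.108], [0.036, 0.027, 0.108], [0, 0, 0.09], [0, 0, 0.075], [0, 0, 0], [0, 0, 0]], "rot": [[0, 0, 0], [0, 0, 0], [0, 0, 0], [0, 0, 0], [0, 0, 0], [0, 0, 0], [0, 0, 0], [0, 0, 0]]}}

```text
clock: 13.85
tcp_pos: [644.3, -245.6, 15.0]
tool_rot: [[0.975, -0.223, 0.002], [-0.223, -0.975, 0.0], [0.002, -0.001, -1.0]]
wrist_force: [0.7, -0.2, -0.4]
opening: 72.7
grasp_force: 0.0
```

Emit:
{"method": "step_arm", "body": {"translation": [[0, 0, 0], [0, 0, 0], [0, 0, 0], [0, 0, 0], [0, 0, 0], [0, 0, 0]], "rot": [[0, 0, 0], [0, 0, 0], [0, 0, 0], [0, 0, 0], [0, 0, 0], [0, 0, 0]], "fingers": 0.3}}

```text
clock: 14.6
tcp_pos: [644.1, -246.1, 14.8]
tool_rot: [[0.975, -0.224, 0.001], [-0.224, -0.975, 0.0], [0.001, -0.0, -1.0]]
wrist_force: [-2.6, -0.7, 10.7]
opening: 36.4
grasp_force: 59.1
```

Run:
```python
from h import *
plan([643,-244.7,150],-13)
```

```text
at [ 644.1 -246.1   14.8] yaw -12.9 t 14.60 F [-2.6 -0.7 10.7] open 36.4 g 59.1
 rot rows 1 [-0.0002 -0.0004  0.0004]
 tr rows 3 [-0.0011 -0.0009 -0.1127]
```

Emit:
{"method": "step_arm", "body": {"translation": [[0, 0, -0.06], [0, 0, -0.13], [0, 0, -0.13], [0, 0, -0.1], [0, 0, 0]], "rot": [[0, 0, 0], [0, 0, 0], [0, 0, 0], [0, 0, 0], [0, 0, 0]]}}

```text
clock: 15.22
tcp_pos: [645.1, -246.6, 186.7]
tool_rot: [[0.975, -0.224, 0.007], [-0.224, -0.975, -0.001], [0.007, -0.0, -1.0]]
wrist_force: [0.2, 0.5, -0.6]
opening: 36.8
grasp_force: 60.1
```

Run:
```python
from h import *
plan([499.8,-21.7,182],-13)
```

```text
at [ 645.1 -246.6  186.7] yaw -12.9 t 15.22 F [ 0.2  0.5 -0.6] open 36.8 g 60.1
 rot rows 1 [-0.     -0.0022  0.0003]
 tr rows 5 [-0.0961 -0.0932  0.0023]
```

Emit:
{"method": "step_arm", "body": {"translation": [[-0.096, -0.093, 0], [-0.096, -0.093, 0], [-0.096, -0.093, 0], [-0.096, -0.093, 0], [-0.096, -0.093, 0], [0, 0, 0], [0, 0, 0], [0, 0, 0]], "rot": [[0, 0, 0], [0, 0, 0], [0, 0, 0], [0, 0, 0], [0, 0, 0], [0, 0, 0], [0, 0, 0], [0, 0, 0]]}}

```text
clock: 16.23
tcp_pos: [498.4, -22.7, 181.6]
tool_rot: [[0.974, -0.225, 0.0], [-0.225, -0.974, 0.0], [0.0, -0.001, -1.0]]
wrist_force: [0.6, -0.8, 0.9]
opening: 36.7
grasp_force: 60.1
```

Run:
```python
from h import *
plan([499.8,-21.7,76],-13,50)
```

```text
at [498.4 -22.7 181.6] yaw -13.0 t 16.23 F [ 0.6 -0.8  0.9] open 36.7 g 60.1
 rot rows 1 [-0.0002 -0.0001 -0.    ]
 tr rows 3 [ 0.001  -0.0011  0.088 ]
```

Emit:
{"method": "step_arm", "body": {"translation": [[0.003, -0.003, 0.09], [0, 0, 0.09], [0, 0, 0.06], [0, 0, 0.018], [0, 0, 0.006], [0, 0, 0], [0, 0, 0]], "rot": [[0, 0, 0], [0, 0, 0], [0, 0, 0], [0, 0, 0], [0, 0, 0], [0, 0, 0], [0, 0, 0]]}}

```text
clock: 17.1
tcp_pos: [499.9, -20.9, 76.6]
tool_rot: [[0.975, -0.224, 0.001], [-0.224, -0.975, 0.001], [0.001, -0.001, -1.0]]
wrist_force: [0.3, -0.5, 0.6]
opening: 36.6
grasp_force: 60.1
```

Emit:
{"method": "step_arm", "body": {"translation": [[0, 0, 0], [0, 0, 0], [0, 0, 0], [0, 0, -0.04], [0, 0, -0.13], [0, 0, -0.13], [0, 0, -0.13], [0, 0, -0.05], [0, 0, 0], [0, 0, 0]], "rot": [[0, 0, 0], [0, 0, 0], [0, 0, 0], [0, 0, 0], [0, 0, 0], [0, 0, 0], [0, 0, 0], [0, 0, 0], [0, 0, 0], [0, 0, 0]], "fingers": 0.6}}

```text
clock: 18.35
tcp_pos: [499.0, -21.0, 267.7]
tool_rot: [[0.975, -0.224, -0.0], [-0.224, -0.975, 0.001], [-0.0, -0.001, -1.0]]
wrist_force: [0.1, -1.2, 0.1]
opening: 51.4
grasp_force: 0.0
```

Run:
```python
from h import *
im,m=shot('wrist','w8.png')
print('red in tray',lid(im,m,'wrist','red',106));print(lid(im,m,'wrist','green'))
im,m=shot('top');print('red',lid(im,m,'top','red',106));print(lid(im,m,'top','green'))
plan([646.5,-75,260],-13)
```

```text
red in tray [(np.int32(1029), array([317.3, 181. ]), array([500.2, -20.4])), (np.int32(313), array([219. ,  65.6]), array([638.8,  47.4]))]
[(np.int32(737), array([333.7,  39.8]), array([645.5, -73.2]))]
red []
[]
at [499.  -20.9 267.2] yaw -12.9 t 18.45 F [-0.2 -1.3  0.3] open 51.1 g 0.0
 rot rows 1 [-0.0001  0.0004  0.0004]
 tr rows 3 [0.1299 0.0163 0.006 ]
```

Run:
```python
from h import *
plan([646.5,-74.7,110],77)
```

```text
at [499.  -20.9 267.2] yaw -12.9 t 18.45 F [-0.2 -1.3  0.3] open 51.1 g 0.0
 rot rows 9 [-0.      0.     -0.0555]
 tr rows 4 [-0.012   0.0974  0.0983]
```

Emit:
{"method": "step_arm", "body": {"translation": [[0, 0, 0], [0, 0, 0], [0, 0, 0], [0, 0, 0], [0, 0, 0], [0, 0, 0], [0, 0, 0], [0, 0, 0], [0, 0, 0]], "rot": [[0, 0, -0.0555], [0, 0, -0.0555], [0, 0, -0.0555], [0, 0, -0.0555], [0, 0, -0.0555], [0, 0, -0.0555], [0, 0, -0.0555], [0, 0, -0.0555], [0, 0, -0.0555]], "fingers": 0.8}}

```text
clock: 19.58
tcp_pos: [499.1, -20.9, 267.2]
tool_rot: [[0.219, 0.976, -0.001], [0.976, -0.219, 0.001], [0.001, -0.001, -1.0]]
wrist_force: [-0.4, -0.1, -0.1]
opening: 68.4
grasp_force: 0.0
```

Emit:
{"method": "step_arm", "body": {"translation": [[-0.012, 0.098, 0.08], [-0.012, 0.098, 0.08], [-0.012, 0.098, 0.1], [-0.012, 0.098, 0.1], [0, 0, 0], [0, 0, 0], [0, 0, 0]], "rot": [[0, 0, 0], [0, 0, 0], [0, 0, 0], [0, 0, 0], [0, 0, 0], [0, 0, 0], [0, 0, 0]]}}

```text
clock: 20.45
tcp_pos: [647.9, -74.5, 125.1]
tool_rot: [[0.225, 0.974, 0.001], [0.974, -0.225, 0.001], [0.001, 0.001, -1.0]]
wrist_force: [0.1, 0.6, 0.1]
opening: 68.2
grasp_force: 0.0
```

Run:
```python
from h import *
im,m=shot('wrist','w9.png')
print(lid(im,m,'wrist','green'))
plan([646.5,-74.7,15],77,40)
```

```text
[(np.int32(1776), array([316.3, 207.2]), array([647.3, -71.3]))]
at [648.  -74.7 125.3] yaw 77.0 t 20.50 F [0.5 0.9 0. ] open 68.2 g 0.0
 rot rows 1 [ 0.0005 -0.0002  0.    ]
 tr rows 3 [-0.0003 -0.0012  0.0919]
```

Emit:
{"method": "step_arm", "body": {"translation": [[0.003, 0, 0.1], [0, 0, 0.1], [0, 0, 0.076], [0, 0, 0], [0, 0, 0]], "rot": [[0, 0, 0], [0, 0, 0], [0, 0, 0], [0, 0, 0], [0, 0, 0]]}}

```text
clock: 21.12
tcp_pos: [649.0, -73.6, 15.4]
tool_rot: [[0.225, 0.974, 0.002], [0.974, -0.225, 0.001], [0.001, 0.002, -1.0]]
wrist_force: [0.4, -0.5, -0.0]
opening: 68.5
grasp_force: 0.0
```

Emit:
{"method": "step_arm", "body": {"translation": [[0, 0, 0], [0, 0, 0], [0, 0, 0], [0, 0, 0], [0, 0, 0], [0, 0, 0]], "rot": [[0, 0, 0], [0, 0, 0], [0, 0, 0], [0, 0, 0], [0, 0, 0], [0, 0, 0]], "fingers": 0.3}}

```text
clock: 21.88
tcp_pos: [648.9, -73.8, 15.0]
tool_rot: [[0.225, 0.974, 0.002], [0.974, -0.225, 0.0], [0.001, 0.002, -1.0]]
wrist_force: [-3.4, 0.4, 13.1]
opening: 36.6
grasp_force: 58.9
```

Emit:
{"method": "step_arm", "body": {"translation": [[0, 0, -0.06], [0, 0, -0.13], [0, 0, -0.13], [0, 0, -0.1], [0, 0, 0]], "rot": [[0, 0, 0], [0, 0, 0], [0, 0, 0], [0, 0, 0], [0, 0, 0]]}}

```text
clock: 22.5
tcp_pos: [649.7, -73.7, 186.4]
tool_rot: [[0.225, 0.974, 0.006], [0.974, -0.225, 0.0], [0.002, 0.006, -1.0]]
wrist_force: [0.1, -0.1, -0.7]
opening: 36.5
grasp_force: 60.1
```

Emit:
{"method": "step_arm", "body": {"translation": [[0, 0, 0], [0, 0, 0], [0, 0, 0], [0, 0, 0], [0, 0, 0], [0, 0, 0], [0, 0, 0], [0, 0, 0], [0, 0, 0]], "rot": [[0, 0, 0.0555], [0, 0, 0.0555], [0, 0, 0.0555], [0, 0, 0.0555], [0, 0, 0.0555], [0, 0, 0.0555], [0, 0, 0.0555], [0, 0, 0.0555], [0, 0, 0.0555]]}}

```text
clock: 23.62
tcp_pos: [647.8, -73.6, 181.6]
tool_rot: [[0.973, -0.229, -0.0], [-0.229, -0.973, 0.001], [-0.0, -0.001, -1.0]]
wrist_force: [0.2, -0.7, -1.6]
opening: 36.6
grasp_force: 60.0
```

Run:
```python
from h import *
plan([467.6-32.2,-14.3+7.4,190],-13)
```

```text
at [647.8 -73.6 181.6] yaw -13.2 t 23.62 F [ 0.2 -0.7 -1.6] open 36.6 g 60.0
 rot rows 1 [-0.0003  0.0002 -0.0014]
 tr rows 4 [-0.1387 -0.0107 -0.0052]
```

Emit:
{"method": "step_arm", "body": {"translation": [[-0.111, -0.0086, -0.004], [-0.111, -0.0086, -0.004], [-0.111, -0.0086, -0.004], [-0.111, -0.0086, -0.004], [-0.111, -0.0086, -0.004], [0, 0, 0], [0, 0, 0], [0, 0, 0]], "rot": [[0, 0, -0.001], [0, 0, 0], [0, 0, 0], [0, 0, 0], [0, 0, 0], [0, 0, 0], [0, 0, 0], [0, 0, 0]]}}

```text
clock: 24.62
tcp_pos: [436.1, -8.0, 189.5]
tool_rot: [[0.975, -0.221, 0.0], [-0.221, -0.975, 0.001], [0.0, -0.001, -1.0]]
wrist_force: [0.1, 0.8, -0.9]
opening: 36.4
grasp_force: 60.0
```

Run:
```python
from h import *
plan([467.6-32.2,-14.3+7.4,76.5],-13,50)
```

```text
at [436.1  -8.  189.5] yaw -12.8 t 24.62 F [ 0.1  0.8 -0.9] open 36.4 g 60.0
 rot rows 1 [-0.0003 -0.      0.0013]
 tr rows 3 [-0.0007 -0.0008  0.0941]
```

Emit:
{"method": "step_arm", "body": {"translation": [[-0.002, -0.002, 0.09], [0, 0, 0.09], [0, 0, 0.076], [0, 0, 0.02], [0, 0, 0.006], [0, 0, 0], [0, 0, 0]], "rot": [[0, 0, 0], [0, 0, 0], [0, 0, 0], [0, 0, 0], [0, 0, 0], [0, 0, 0], [0, 0, 0]]}}

```text
clock: 25.5
tcp_pos: [435.4, -6.8, 77.5]
tool_rot: [[0.975, -0.221, 0.002], [-0.221, -0.975, 0.001], [0.001, -0.001, -1.0]]
wrist_force: [-0.3, -0.2, -1.2]
opening: 36.4
grasp_force: 60.1
```

Emit:
{"method": "step_arm", "body": {"translation": [[0, 0, 0], [0, 0, 0], [0, 0, 0], [0, 0, -0.04], [0, 0, -0.13], [0, 0, -0.13], [0, 0, -0.13], [0, 0, -0.05], [0, 0, 0], [0, 0, 0]], "rot": [[0, 0, 0], [0, 0, 0], [0, 0, 0], [0, 0, 0], [0, 0, 0], [0, 0, 0], [0, 0, 0], [0, 0, 0], [0, 0, 0], [0, 0, 0]], "fingers": 0.6}}

```text
clock: 26.75
tcp_pos: [434.4, -7.0, 267.9]
tool_rot: [[0.975, -0.221, -0.001], [-0.221, -0.975, 0.001], [-0.001, -0.0, -1.0]]
wrist_force: [0.3, 0.2, -0.4]
opening: 51.4
grasp_force: 0.0
```

Run:
```python
from h import *
im,m=shot('wrist','w10.png')
print('red in tray',lid(im,m,'wrist','red',106)[:2]);print(lid(im,m,'wrist','green',106)[:2])
plan([427,260,290],87);print(get_obs()['joint_pos'].round(0))
shot('top','t10.png')
```

```text
red in tray [(np.int32(1075), array([316.7, 116.7]), array([499. , -20.3])), (np.int32(370), array([208.4,  19. ]), array([626.2,  62. ]))]
[(np.int32(1005), array([317.1, 180.5]), array([436.1,  -6.4]))]
at [434.4  -7.  267.7] yaw -12.7 t 26.80 F [ 0.1 -0.1 -0.4] open 51.1 g 0.0
 rot rows 10 [-0.      0.     -0.0554]
 tr rows 5 [ 0.1331 -0.0107 -0.0111]
[   1.   10.   -9.  116.    2.   54. -112.]
```

Emit:
{"method": "step_arm", "body": {"translation": [[0, 0, 0], [0, 0, 0], [0, 0, 0], [0, 0, 0], [0, 0, 0], [0, 0, 0], [0, 0, 0], [0, 0, 0], [0, 0, 0], [0, 0, 0]], "rot": [[0, 0, -0.0555], [0, 0, -0.0555], [0, 0, -0.0555], [0, 0, -0.0555], [0, 0, -0.0555], [0, 0, -0.0555], [0, 0, -0.0555], [0, 0, -0.0555], [0, 0, -0.0555], [0, 0, -0.0555]]}}

```text
clock: 28.1
tcp_pos: [434.6, -6.9, 267.9]
tool_rot: [[0.044, 0.999, -0.001], [0.999, -0.044, 0.001], [0.001, -0.001, -1.0]]
wrist_force: [0.3, -0.5, -0.3]
opening: 51.3
grasp_force: 0.0
```

Emit:
{"method": "step_arm", "body": {"translation": [[0.133, -0.011, -0.011], [0.133, -0.011, -0.011], [0.133, -0.011, -0.011], [0.133, -0.011, -0.011], [0.133, -0.011, -0.011], [0, 0, 0], [0, 0, 0], [0, 0, 0]], "rot": [[0, 0, 0], [0, 0, 0], [0, 0, 0], [0, 0, 0], [0, 0, 0], [0, 0, 0], [0, 0, 0], [0, 0, 0]]}}

```text
clock: 29.1
tcp_pos: [426.3, 258.7, 290.5]
tool_rot: [[0.051, 0.999, -0.0], [0.999, -0.051, -0.0], [-0.0, -0.0, -1.0]]
wrist_force: [-0.3, -0.4, -0.2]
opening: 51.4
grasp_force: 0.0
```

Run:
```python
from h import *
im,m=shot('wrist','w11.png')
plan([427,280,200],87)
q=proj(m,'wrist',[427,284,60]).astype(int);print(q)
a=cv2.imread('pics/w11.png')[q[1]-100:q[1]+90,q[0]-120:q[0]+120];print(max(q[1]-100,0),q[0]-120)
cv2.imwrite('pics/c11.png',cv2.resize(a,None,fx=3,fy=3,interpolation=2))
```

```text
at [426.4 258.7 290.6] yaw 87.1 t 29.15 F [-0.2  0.6  0.1] open 51.0 g 0.0
 rot rows 1 [-0.     -0.      0.0004]
 tr rows 2 [ 0.0266 -0.0006  0.1133]
[317 147]
47 197
```

View pics/c11.png

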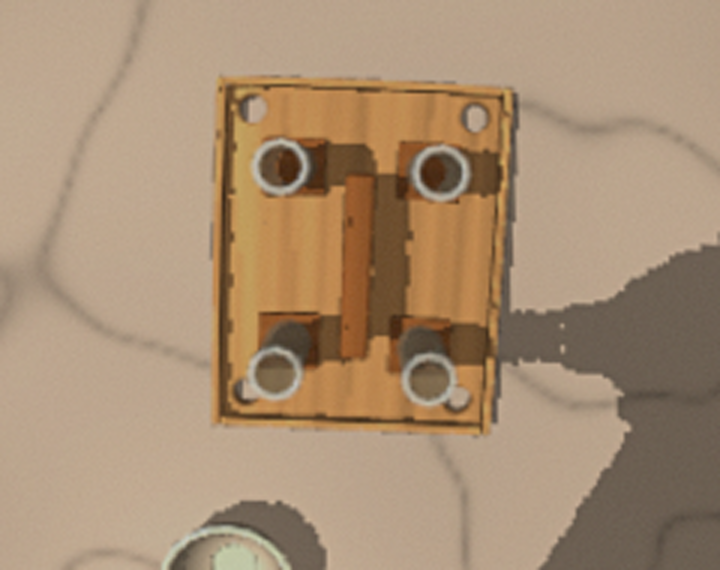

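Crop: tube mouths at crop (281,167), (441,173), (276,372) and (428,378); the bar runs from (360,178) to (354,356).

Run:
```python
from h import *
m=camera_model('wrist'); f=lambda u,v,z:onplane(m,'wrist',u/3+197,v/3+47,z)[:2]
P=np.array([f(u,v,82) for u,v in [(281,167),(441,173),(276,372),(428,378)]]); d=P[0]+P[1]-P[2]-P[3]
print('tubes',P.mean(0),np.degrees(np.arctan2(d[1],d[0])),np.linalg.norm(d)/2,np.linalg.norm(P[0]-P[1]))
a,b=f(360,178,60),f(354,356,60);d=a-b;print('bar',(a+b)/2,np.degrees(np.arctan2(d[1],d[0])),np.linalg.norm(d))
c=(P.mean(0)+(a+b)/2)/2;plan([c[0],c[1],32],84.8,55)
```

```text
tubes [426.01522301 298.8244075 ] 84.45436285407537 79.15817953030336 59.66460588914354
bar [426.07104632 298.42018845] 85.03603504971635 72.65721571663336
at [426.4 258.7 290.6] yaw 87.1 t 29.15 F [-0.2  0.6  0.1] open 51.0 g 0.0
 rot rows 1 [-0.     -0.      0.0126]
 tr rows 5 [ 0.0198 -0.002   0.1293]
```

Emit:
{"method": "step_arm", "body": {"translation": [[0, 0, 0], [0.033, -0.003, 0.12], [0.033, -0.003, 0.12], [0.033, -0.003, 0.12], [0, 0, 0.1], [0, 0, 0.1], [0, 0, 0.087], [0, 0, 0], [0, 0, 0], [0, 0, 0]], "rot": [[0, 0, 0.0126], [0, 0, 0], [0, 0, 0], [0, 0, 0], [0, 0, 0], [0, 0, 0], [0, 0, 0], [0, 0, 0], [0, 0, 0], [0, 0, 0]]}}

```text
clock: 30.4
tcp_pos: [426.9, 300.1, 33.6]
tool_rot: [[0.09, 0.996, 0.002], [0.996, -0.09, 0.002], [0.002, 0.002, -1.0]]
wrist_force: [-0.5, 1.1, 0.2]
opening: 51.1
grasp_force: 0.0
```

Emit:
{"method": "step_arm", "body": {"translation": [[0, 0, 0], [0, 0, 0], [0, 0, 0], [0, 0, 0], [0, 0, 0], [0, 0, 0], [0, 0, 0], [0, 0, 0]], "rot": [[0, 0, 0], [0, 0, 0], [0, 0, 0], [0, 0, 0], [0, 0, 0], [0, 0, 0], [0, 0, 0], [0, 0, 0]], "fingers": 0}}

```text
clock: 31.4
tcp_pos: [426.3, 299.8, 32.6]
tool_rot: [[0.089, 0.996, 0.001], [0.996, -0.089, 0.001], [0.001, 0.001, -1.0]]
wrist_force: [-2.3, -1.2, 10.4]
opening: 11.2
grasp_force: 59.1
```

Emit:
{"method": "step_arm", "body": {"translation": [[0, 0, -0.06], [0, 0, -0.13], [0, 0, -0.14], [0, 0, -0.14], [0, 0, -0.12], [0, 0, 0], [0, 0, 0]], "rot": [[0, 0, 0], [0, 0, 0], [0, 0, 0], [0, 0, 0], [0, 0, 0], [0, 0, 0], [0, 0, 0]]}}

```text
clock: 32.28
tcp_pos: [425.7, 299.0, 267.0]
tool_rot: [[0.089, 0.996, -0.001], [0.996, -0.089, -0.0], [-0.001, -0.001, -1.0]]
wrist_force: [-0.8, -0.6, -5.1]
opening: 10.8
grasp_force: 59.7
```

Run:
```python
from h import *
plan([467.9,-12.4,265],77.1)
im,m=shot('wrist','w12.png')
```

```text
at [425.7 299.  267. ] yaw 84.9 t 32.27 F [-0.8 -0.6 -5.1] open 10.8 g 59.7
 rot rows 1 [-0.0002  0.0002  0.0432]
 tr rows 6 [-0.1225  0.0461  0.0008]
```

Emit:
{"method": "step_arm", "body": {"translation": [[0, 0, 0], [-0.122, 0.046, 0], [-0.122, 0.046, 0], [-0.122, 0.046, 0], [-0.122, 0.046, 0], [-0.122, 0.046, 0], [-0.122, 0.046, 0], [0, 0, 0], [0, 0, 0.11], [0, 0, 0.1], [0, 0, 0], [0, 0, 0]], "rot": [[0, 0, 0.043], [0, 0, 0], [0, 0, 0], [0, 0, 0], [0, 0, 0], [0, 0, 0], [0, 0, 0], [0, 0, 0], [0, 0, 0], [0, 0, 0], [0, 0, 0], [0, 0, 0]]}}

```text
clock: 33.83
tcp_pos: [468.9, -10.0, 184.6]
tool_rot: [[0.222, 0.975, 0.0], [0.975, -0.222, 0.001], [0.001, 0.0, -1.0]]
wrist_force: [-0.5, 0.7, -3.7]
opening: 10.8
grasp_force: 59.8
```

Run:
```python
from h import *
plan([467.8,-12.9,180],77.1,3)
```

```text
at [468.9 -10.  184.6] yaw 77.2 t 33.83 F [-0.5  0.7 -3.7] open 10.8 g 59.8
 rot rows 1 [ 0.     -0.0003  0.0004]
 tr rows 2 [-0.0039 -0.0005  0.0058]
```

Correct, lower a little, and look through the front holes.

Emit:
{"method": "step_arm", "body": {"translation": [[-0.008, -0.001, 0.01], [0, 0, 0], [0, 0, 0], [0, 0, 0]], "rot": [[0, 0, 0.0004], [0, 0, 0], [0, 0, 0], [0, 0, 0]]}}

```text
clock: 34.33
tcp_pos: [467.6, -13.4, 180.1]
tool_rot: [[0.224, 0.975, 0.001], [0.975, -0.224, 0.001], [0.001, 0.0, -1.0]]
wrist_force: [-0.4, -0.3, -4.6]
opening: 11.0
grasp_force: 59.8
```

Run:
```python
from h import *
plan([467.8,-12.9,180],77.1,3)
im,m=shot('wrist','w13.png');o=get_obs();R=np.array(o['tool_rot']);t=np.array(o['tcp_pos'])
a=cv2.imread('pics/w13.png');C=[]
for s in(-1,1):
    c=None
    for nm,z in (('rimtop',t[2]-22.6),('rimbot',t[2]-32.6),('sph',136.5),('sh',124)):
        p=t+R@np.array([64.8,s*50,0]);p[2]=z;q=proj(m,'wrist',p)
        if c is None: c=q.astype(int)-22
        print(s,nm,((q-c)*8+[0 if s<0 else 360,0]).round(0))
    C.append(a[c[1]:c[1]+45,c[0]:c[0]+45])
cv2.imwrite('pics/c13.png',cv2.resize(np.hstack(C),None,fx=8,fy=8,interpolation=2))
```

```text
at [467.6 -13.4 180.1] yaw 77.1 t 34.33 F [-0.4 -0.3 -4.6] open 11.0 g 59.8
 rot rows 1 [ 0.0001 -0.0002 -0.0002]
 tr rows 1 [0.0014 0.0003 0.0004]
-1 rimtop [181. 177.]
-1 rimbot [220. 161.]
-1 sph [258. 146.]
-1 sh [297. 131.]
1 rimtop [538. 183.]
1 rimbot [499. 168.]
1 sph [461. 153.]
1 sh [422. 138.]
```

View pics/c13.png

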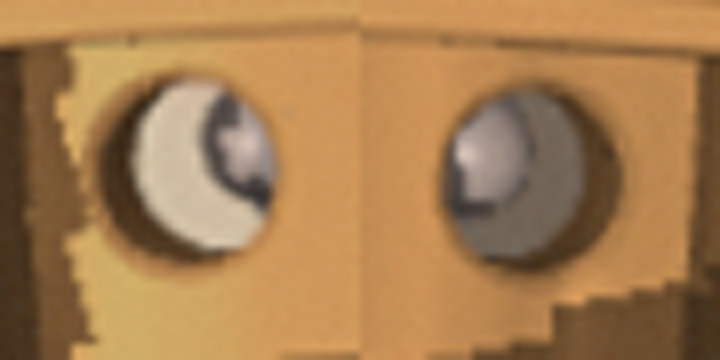

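Crop: the rims are at (187,172) and (532,180), and the pins sit almost where expected. They are about 1 mm off along tool +x and 0.7 mm along +y. I'll correct that and descend.

Emit:
{"method": "step_arm", "body": {"translation": [[0.0025, 0.0018, 0], [0, 0, 0], [0, 0, 0.012], [0, 0, 0.012], [0, 0, 0.012], [0, 0, 0], [0, 0, 0]], "rot": [[0, 0, 0], [0, 0, 0], [0, 0, 0], [0, 0, 0], [0, 0, 0], [0, 0, 0], [0, 0, 0]]}}

```text
clock: 35.25
tcp_pos: [468.4, -12.6, 165.5]
tool_rot: [[0.224, 0.975, 0.0], [0.975, -0.224, 0.001], [0.001, 0.0, -1.0]]
wrist_force: [-0.3, -0.2, -4.6]
opening: 10.7
grasp_force: 59.7
```

No contact force with the pins 8 mm in. Going home.

Emit:
{"method": "step_arm", "body": {"translation": [[0, 0, 0.01], [0, 0, 0.009], [0, 0, 0.003], [0, 0, 0.002], [0, 0, 0]], "rot": [[0, 0, 0], [0, 0, 0], [0, 0, 0], [0, 0, 0], [0, 0, 0]]}}

```text
clock: 35.88
tcp_pos: [468.3, -12.6, 156.6]
tool_rot: [[0.224, 0.975, 0.0], [0.975, -0.224, 0.0], [0.0, 0.0, -1.0]]
wrist_force: [-6.9, -0.3, 14.7]
opening: 10.7
grasp_force: 62.8
```

Emit:
{"method": "step_arm", "body": {"translation": [[0, 0, 0], [0, 0, 0], [0, 0, 0], [0, 0, -0.03], [0, 0, -0.13], [0, 0, -0.14], [0, 0, -0.14], [0, 0, 0], [0, 0, 0], [0, 0, 0]], "rot": [[0, 0, 0], [0, 0, 0], [0, 0, 0], [0, 0, 0], [0, 0, 0], [0, 0, 0], [0, 0, 0], [0, 0, 0], [0, 0, 0], [0, 0, 0]], "fingers": 0.6}}

```text
clock: 37.12
tcp_pos: [467.9, -12.7, 331.2]
tool_rot: [[0.224, 0.975, -0.001], [0.975, -0.224, 0.001], [0.0, -0.002, -1.0]]
wrist_force: [-0.1, 0.4, -0.5]
opening: 51.2
grasp_force: 0.0
```

```bash
cat >> h.py <<'E'
def tubes(im,m,name,c,y,zm=206):
    a=np.radians(y); ex=np.array([np.sin(a),-np.cos(a),0]); ey=np.array([np.cos(a),np.sin(a),0]); out={}
    h=cv2.cvtColor(im,cv2.COLOR_RGB2HSV).astype(int); white=((h[:,:,1]<70)&(h[:,:,2]>90)).astype(np.uint8)
    for i in(-1,1):
        for j in(-1,1):
            p=np.array([c[0],c[1],zm])+30*i*ex+40*j*ey; q=proj(m,name,p); r=np.linalg.norm(proj(m,name,p+9.25*ex)-q)
            u,v=q.astype(int); g=cv2.cvtColor(im[v-30:v+30,u-30:u+30],cv2.COLOR_RGB2GRAY)
            g=cv2.GaussianBlur(cv2.resize(g,None,fx=4,fy=4,interpolation=2),(5,5),0)
            H=cv2.HoughCircles(g,cv2.HOUGH_GRADIENT_ALT,1,20,param1=150,param2=0.6,minRadius=int(r*4*.75),maxRadius=int(r*4*1.3))
            if H is None: out[i,j]=None;print((i,j),'none');continue
            H=H[0]; e=H[:,:2]/4-0.375+[u-30,v-30]; k=np.argmin(np.linalg.norm(e-q,axis=1)); w=onplane(m,name,*e[k],zm)
            out[i,j]=w; print((i,j),'pred',q.round(1),'found',e[k].round(1),'r',(H[k,2]/4).round(1),r.round(1),'world',w[:2].round(1),'exp',p[:2].round(1),len(H))
    return out
E
python3 - <<'E'
from h import *
im,m=shot('wrist','w14.png'); T=tubes(im,m,'wrist',[468.1,-13.6],77.1)
print('mean',np.mean([t for t in T.values() if t is not None],0))
plan([650,50,260],77)
im,m=shot('top','t14.png'); print(lid(im,m,'top','red',106))
E
```

```text
(-1, -1) pred [287.2 234.4] found [286.6 234.4] r 10.6 9.7 world [429.4 -45.8] exp [429.9 -45.9] 2
(-1, 1) pred [284.4 150.5] found [283.9 150.4] r 11.8 10.5 world [447.4  32.3] exp [447.8  32.1] 2
(1, -1) pred [350.2 234.3] found [349.1 234.6] r 10.8 9.6 world [487.3 -59.4] exp [488.4 -59.3] 2
(1, 1) pred [353.  150.5] found [353.9 149.9] r 10.7 10.4 world [507.2  19. ] exp [506.3  18.7] 1
mean [467.81133831 -13.44738315 206.        ]
at [468.  -12.7 331.1] yaw 77.1 t 37.17 F [ 0.1  0.5 -0.6] open 51.4 g 0.0
 rot rows 1 [-0.0005 -0.0001  0.0005]
 tr rows 4 [0.0638 0.102  0.0445]
[]
```

Run:
```python
from h import *
plan([675,40,270],88)
```

```text
at [468.  -12.7 331.2] yaw 77.1 t 37.23 F [0.3 0.3 0.8] open 51.9 g 0.0
 rot rows 2 [-0.0002 -0.0001 -0.0303]
 tr rows 4 [0.0374 0.1281 0.0382]
```

Emit:
{"method": "step_arm", "body": {"translation": [[0, 0, 0], [0, 0, 0], [0.0374, 0.128, 0.038], [0.0374, 0.128, 0.038], [0.0374, 0.128, 0.038], [0.0374, 0.128, 0.038], [0, 0, 0], [0, 0, 0], [0, 0, 0]], "rot": [[0, 0, -0.0303], [0, 0, -0.0303], [0, 0, 0], [0, 0, 0], [0, 0, 0], [0, 0, 0], [0, 0, 0], [0, 0, 0], [0, 0, 0]], "fingers": 0.4}}

```text
clock: 38.35
tcp_pos: [674.7, 39.5, 272.0]
tool_rot: [[0.036, 0.999, 0.001], [0.999, -0.036, 0.0], [0.0, 0.001, -1.0]]
wrist_force: [0.3, 0.4, -0.2]
opening: 34.4
grasp_force: 0.0
```

Run:
```python
from h import *
im,m=shot('wrist','w15.png'); plan([675,40,270],88)
q=proj(m,'wrist',[683,62,98]).astype(int);print(q)
a=cv2.imread('pics/w15.png')[max(q[1]-100,0):q[1]+90,q[0]-90:q[0]+90];print(max(q[1]-100,0),q[0]-90)
cv2.imwrite('pics/c15.png',cv2.resize(a,None,fx=3.1,fy=3.1,interpolation=2))
```

```text
at [674.8  39.4 272.2] yaw 88.0 t 38.40 F [-0.6 -0.5 -0.2] open 34.2 g 0.0
 rot rows 1 [ 0.0004 -0.0001 -0.0003]
 tr rows 1 [0.0014 0.0005 0.0054]
[325 158]
58 235
```

View pics/c15.png

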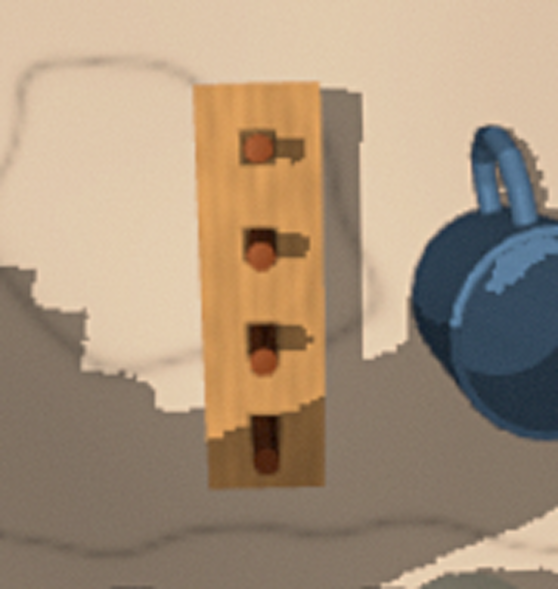

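The crop shows four sticks, with tops at crop (258,147), (261,256), (264,360) and (266,460).

Run:
```python
from h import *
m=camera_model('wrist')
P=np.array([onplane(m,'wrist',235+u/3.1,58+v/3.1,98)[:2] for u,v in [(258,147),(261,256),(264,360),(266,460)]])
print(P.round(1)); d=P[0]-P[3]; print(np.linalg.norm(d),np.degrees(np.arctan2(d[1],d[0])),P.mean(0))
c=P.mean(0);e=d/np.linalg.norm(d);S=np.array([c+e*36*k for k in(1.5,.5,-.5,-1.5)]);print(S.round(1))
a=np.radians(77.1);ex=np.array([np.sin(a),-np.cos(a)]);ey=np.array([np.cos(a),np.sin(a)])
T=[np.array([468,-13.5])+30*i*ex+40*j*ey for i in(1,-1) for j in(1,-1)]
np.savez('st.npz',S=S,T=T);print(np.round(T,1))
plan([*S[0],120],89.5)
```

```text
[[678.1 117.2]
 [677.8  81. ]
 [677.5  45.5]
 [677.    9.6]]
107.56106024744811 89.40363354165028 [677.61037931  63.31943853]
[[678.2 117.3]
 [677.8  81.3]
 [677.4  45.3]
 [677.    9.3]]
[[506.2  18.8]
 [488.3 -59.2]
 [447.7  32.2]
 [429.8 -45.8]]
at [674.8  39.4 272.2] yaw 88.0 t 38.40 F [-0.6 -0.5 -0.2] open 34.2 g 0.0
 rot rows 1 [ 0.0004 -0.0001 -0.0086]
 tr rows 3 [0.0649 0.0023 0.1268]
```

Emit:
{"method": "step_arm", "body": {"translation": [[0, 0, 0], [0.065, 0.002, 0.127], [0.065, 0.002, 0.127], [0.065, 0.002, 0.127], [0, 0, 0], [0, 0, 0], [0, 0, 0]], "rot": [[0, 0, -0.008], [0, 0, 0], [0, 0, 0], [0, 0, 0], [0, 0, 0], [0, 0, 0], [0, 0, 0]]}}

```text
clock: 39.28
tcp_pos: [679.4, 117.0, 120.7]
tool_rot: [[0.011, 1.0, 0.003], [1.0, -0.011, 0.001], [0.001, 0.003, -1.0]]
wrist_force: [-0.6, 0.3, 0.4]
opening: 34.0
grasp_force: 0.0
```

```bash
cat >> h.py <<'E'
def blob(im,m,p0):
    # stick top: reddish-brown disc near predicted point
    q=proj(m,'wrist',p0).astype(int); h=cv2.cvtColor(im,cv2.COLOR_RGB2HSV).astype(int)
    for k in(0,): print('top hsv',h[q[1],q[0]],'pred px',q)
E
python3 - <<'E'
from h import *
S=np.load('st.npz')['S']; plan([*S[0],80],89.4,30)
im,m=shot('wrist','w16.png')
for s in S: blob(im,m,[*s,98])
E
```

```text
at [679.4 117.  120.7] yaw 89.4 t 39.27 F [-0.6  0.3  0.4] open 34.0 g 0.0
 rot rows 1 [ 0.0009 -0.0002 -0.0002]
 tr rows 2 [ 0.0004 -0.0015  0.0509]
top hsv [ 10 205  76] pred px [315 243]
top hsv [ 11 209  72] pred px [316 292]
top hsv [ 11 204  75] pred px [316 333]
top hsv [165  26  20] pred px [316 365]
```

Emit:
{"method": "step_arm", "body": {"translation": [[0.001, -0.003, 0.051], [0, 0, 0.051], [0, 0, 0], [0, 0, 0]], "rot": [[0.001, 0, 0], [0, 0, 0], [0, 0, 0], [0, 0, 0]]}}

```text
clock: 39.83
tcp_pos: [677.2, 118.5, 78.0]
tool_rot: [[0.01, 1.0, -0.003], [1.0, -0.01, 0.001], [0.001, -0.003, -1.0]]
wrist_force: [-0.1, -0.6, 0.8]
opening: 34.3
grasp_force: 0.0
```

Emit:
{"method": "step_arm", "body": {"translation": [[0, 0, 0], [0, 0, 0], [0, 0, 0], [0, 0, 0], [0, 0, 0], [0, 0, 0], [0, 0, 0]], "rot": [[0, 0, 0], [0, 0, 0], [0, 0, 0], [0, 0, 0], [0, 0, 0], [0, 0, 0], [0, 0, 0]], "fingers": 0}}

```text
clock: 40.7
tcp_pos: [677.5, 118.6, 78.7]
tool_rot: [[0.01, 1.0, -0.002], [1.0, -0.01, 0.001], [0.001, -0.002, -1.0]]
wrist_force: [-0.0, -0.6, 6.4]
opening: 7.6
grasp_force: 58.8
```

Emit:
{"method": "step_arm", "body": {"translation": [[0, 0, -0.05], [0, 0, -0.11], [0, 0, -0.13], [0, 0, -0.14], [0, 0, -0.145], [0, 0, 0], [0, 0, 0]], "rot": [[0, 0, 0], [0, 0, 0], [0, 0, 0], [0, 0, 0], [0, 0, 0], [0, 0, 0], [0, 0, 0]]}}

```text
clock: 41.58
tcp_pos: [677.4, 118.2, 308.7]
tool_rot: [[0.01, 1.0, -0.003], [1.0, -0.01, 0.001], [0.001, -0.003, -1.0]]
wrist_force: [0.5, 0.3, -0.9]
opening: 7.4
grasp_force: 59.0
```

Run:
```python
from h import *
T=np.load('st.npz')['T']; plan([*T[0],312],89.4,50)
```

```text
at [677.4 118.2 308.7] yaw 89.4 t 41.58 F [ 0.5  0.3 -0.9] open 7.4 g 59.0
 rot rows 1 [-0.0009 -0.0002  0.0001]
 tr rows 4 [-0.0632 -0.1064 -0.0021]
```

Emit:
{"method": "step_arm", "body": {"translation": [[-0.063, -0.106, -0.002], [-0.063, -0.106, -0.002], [-0.063, -0.106, -0.002], [-0.063, -0.106, -0.002], [0, 0, 0], [0, 0, 0], [0, 0, 0]], "rot": [[-0.001, 0, 0], [0, 0, 0], [0, 0, 0], [0, 0, 0], [0, 0, 0], [0, 0, 0], [0, 0, 0]]}}

```text
clock: 42.45
tcp_pos: [507.6, 19.8, 310.8]
tool_rot: [[0.009, 1.0, -0.001], [1.0, -0.009, 0.001], [0.001, -0.001, -1.0]]
wrist_force: [0.6, 0.5, 0.4]
opening: 7.4
grasp_force: 59.0
```

```bash
cat >> h.py <<'E'
def held(im,m,n=7):
    # centre line of brown stick below the fingers, in tool coordinates near its lower end
    o=get_obs();R=np.array(o['tool_rot']);t=np.array(o['tcp_pos']);h=cv2.cvtColor(im,cv2.COLOR_RGB2HSV).astype(int)
    for d in (15,30,45,60,68):
        q=proj(m,'wrist',t+R@[-1.3,0,d]); v=int(round(q[1])); u=int(round(q[0])); row=h[v,u-25:u+26]
        k=np.where((row[:,0]<=13)&(row[:,1]>165)&(row[:,2]>25)&(row[:,2]<150))[0]
        if len(k): print(d,'pred u %.1f v %d'%(q[0],v),'seen',k.min()+u-25,k.max()+u-25, len(k))
        else: print(d,'none',row[25])
E
python3 - <<'E'
from h import *
T=np.load('st.npz')['T']; plan([T[0][0],T[0][1]+1.3,212],89.4,25)
im,m=shot('wrist','w17.png'); held(im,m);
E
```

```text
at [507.6  19.8 310.8] yaw 89.5 t 42.45 F [0.6 0.5 0.4] open 7.4 g 59.0
 rot rows 1 [-0.0002 -0.0003  0.0004]
 tr rows 4 [ 0.0002 -0.0009  0.0617]
15 pred u 318.0 v 252 seen 311 324 14
30 pred u 318.0 v 240 seen 293 326 27
45 pred u 318.0 v 231 seen 311 325 14
60 pred u 318.0 v 222 seen 312 325 13
68 pred u 317.9 v 218 seen 313 323 11
```

Emit:
{"method": "step_arm", "body": {"translation": [[0.001, -0.0035, 0.03], [0, 0, 0.03], [0, 0, 0.03], [0, 0, 0.03], [0, 0, 0]], "rot": [[0, 0, 0], [0, 0, 0], [0, 0, 0], [0, 0, 0], [0, 0, 0]]}}

```text
clock: 43.12
tcp_pos: [505.4, 19.6, 262.3]
tool_rot: [[0.01, 1.0, -0.001], [1.0, -0.01, 0.001], [0.001, -0.001, -1.0]]
wrist_force: [0.4, -0.0, 0.8]
opening: 7.7
grasp_force: 59.0
```

Emit:
{"method": "step_arm", "body": {"translation": [[0, 0, 0.04], [0, 0, 0.04], [0, 0, 0.035], [0, 0, 0.015], [0, 0, 0]], "rot": [[0, 0, 0], [0, 0, 0], [0, 0, 0], [0, 0, 0], [0, 0, 0]]}}

```text
clock: 43.75
tcp_pos: [505.7, 19.7, 210.9]
tool_rot: [[0.01, 1.0, -0.0], [1.0, -0.01, 0.001], [0.001, -0.0, -1.0]]
wrist_force: [0.1, 0.2, -0.2]
opening: 7.4
grasp_force: 59.0
```

Emit:
{"method": "step_arm", "body": {"translation": [[0, 0, 0.003], [0, 0, 0.003], [0, 0, 0]], "rot": [[0, 0, 0], [0, 0, 0], [0, 0, 0]]}}

```text
clock: 44.12
tcp_pos: [505.9, 19.7, 209.0]
tool_rot: [[0.01, 1.0, 0.0], [1.0, -0.01, 0.001], [0.001, 0.0, -1.0]]
wrist_force: [-0.6, -0.0, -0.1]
opening: 7.3
grasp_force: 59.0
```

Emit:
{"method": "step_arm", "body": {"translation": [[0, 0, 0], [0, 0, 0], [0, 0, 0], [0, 0, -0.06], [0, 0, -0.06], [0.04, 0.107, 0], [0.04, 0.107, 0.03], [0.04, 0.107, 0.1], [0.034, 0.107, 0.1], [0, 0, 0.11], [0, 0, 0], [0, 0, 0]], "rot": [[0, 0, 0], [0, 0, 0], [0, 0, 0], [0, 0, 0], [0, 0, 0], [0, 0, 0], [0, 0, 0], [0, 0, 0], [0, 0, 0], [0, 0, 0], [0, 0, 0], [0, 0, 0]], "fingers": 0.4}}

```text
clock: 45.62
tcp_pos: [678.2, 79.6, 122.8]
tool_rot: [[0.01, 1.0, 0.002], [1.0, -0.01, 0.001], [0.001, 0.002, -1.0]]
wrist_force: [-0.4, -0.1, 0.2]
opening: 34.3
grasp_force: 0.0
```

Run:
```python
from h import *
S=np.load('st.npz')['S']; plan([*S[1],79],89.4,25)
im,m=shot('wrist','w18.png')
for s in S: blob(im,m,[*s,98])
```

```text
at [678.2  79.6 122.8] yaw 89.4 t 45.62 F [-0.4 -0.1  0.2] open 34.3 g 0.0
 rot rows 1 [ 0.0006 -0.0003  0.    ]
 tr rows 2 [ 0.0022 -0.0005  0.0548]
top hsv [ 15 146 220] pred px [317 181]
top hsv [ 10 188  80] pred px [317 239]
top hsv [ 10 194  79] pred px [317 289]
top hsv [ 10 211  76] pred px [317 329]
```

Emit:
{"method": "step_arm", "body": {"translation": [[0.003, 0, 0.055], [0, 0, 0.054], [0, 0, 0], [0, 0, 0]], "rot": [[0, 0, 0], [0, 0, 0], [0, 0, 0], [0, 0, 0]]}}

```text
clock: 46.18
tcp_pos: [677.8, 80.9, 77.6]
tool_rot: [[0.01, 1.0, 0.0], [1.0, -0.01, 0.001], [0.001, 0.0, -1.0]]
wrist_force: [-0.9, 0.2, 0.7]
opening: 34.4
grasp_force: 0.0
```

Emit:
{"method": "step_arm", "body": {"translation": [[0, 0, 0], [0, 0, 0], [0, 0, 0], [0, 0, 0], [0, 0, 0], [0, 0, 0], [0, 0, 0]], "rot": [[0, 0, 0], [0, 0, 0], [0, 0, 0], [0, 0, 0], [0, 0, 0], [0, 0, 0], [0, 0, 0]], "fingers": 0}}

```text
clock: 47.05
tcp_pos: [678.1, 80.9, 78.1]
tool_rot: [[0.01, 1.0, 0.001], [1.0, -0.01, 0.001], [0.001, 0.001, -1.0]]
wrist_force: [-0.7, -1.3, 6.8]
opening: 7.3
grasp_force: 58.7
```

Emit:
{"method": "step_arm", "body": {"translation": [[0, 0, -0.05], [0, 0, -0.11], [0, 0, -0.13], [0, 0, -0.14], [0, 0, -0.145], [0, 0, 0]], "rot": [[0, 0, 0], [0, 0, 0], [0, 0, 0], [0, 0, 0], [0, 0, 0], [0, 0, 0]]}}

```text
clock: 47.8
tcp_pos: [678.9, 81.2, 313.8]
tool_rot: [[0.01, 1.0, 0.008], [1.0, -0.01, 0.002], [0.002, 0.008, -1.0]]
wrist_force: [0.1, 0.8, -0.5]
opening: 7.7
grasp_force: 58.7
```

Run:
```python
from h import *
T=np.load('st.npz')['T']; plan([*T[1],312],89.4,50)
```

```text
at [678.9  81.2 313.8] yaw 89.4 t 47.80 F [ 0.1  0.8 -0.5] open 7.7 g 58.7
 rot rows 1 [ 0.0027 -0.0007  0.0001]
 tr rows 5 [-0.0712 -0.0946  0.0009]
```

Emit:
{"method": "step_arm", "body": {"translation": [[-0.0715, -0.0945, 0], [-0.0715, -0.0945, 0], [-0.0715, -0.0945, 0], [-0.0715, -0.0945, 0], [-0.0715, -0.0945, 0], [0, 0, 0], [0, 0, 0], [0, 0, 0]], "rot": [[0, 0, 0], [0, 0, 0], [0, 0, 0], [0, 0, 0], [0, 0, 0], [0, 0, 0], [0, 0, 0], [0, 0, 0]]}}

```text
clock: 48.8
tcp_pos: [487.7, -59.7, 307.2]
tool_rot: [[0.009, 1.0, 0.0], [1.0, -0.009, 0.001], [0.001, 0.0, -1.0]]
wrist_force: [1.0, 0.1, -0.0]
opening: 7.5
grasp_force: 58.8
```

Run:
```python
from h import *
T=np.load('st.npz')['T']; plan([T[1][0],T[1][1]-0.4,209],89.4,25)
im,m=shot('wrist','w19.png'); held(im,m);
```

```text
at [487.7 -59.7 307.2] yaw 89.5 t 48.80 F [ 1.   0.1 -0. ] open 7.5 g 58.8
 rot rows 1 [ 0.0001 -0.0003  0.0005]
 tr rows 4 [0.     0.0004 0.0614]
15 pred u 317.9 v 252 seen 311 324 13
30 pred u 317.9 v 240 seen 311 324 14
45 pred u 317.9 v 231 seen 312 324 12
60 pred u 317.9 v 222 seen 312 323 12
68 pred u 317.9 v 218 seen 313 324 12
```

Emit:
{"method": "step_arm", "body": {"translation": [[0, 0.001, 0.03], [0, 0, 0.03], [0, 0, 0.03], [0, 0, 0.03], [0, 0, 0]], "rot": [[0, 0, 0], [0, 0, 0], [0, 0, 0], [0, 0, 0], [0, 0, 0]]}}

```text
clock: 49.48
tcp_pos: [487.2, -60.3, 258.2]
tool_rot: [[0.01, 1.0, -0.001], [1.0, -0.01, 0.001], [0.001, -0.001, -1.0]]
wrist_force: [0.1, 0.1, 0.5]
opening: 7.4
grasp_force: 58.8
```

Emit:
{"method": "step_arm", "body": {"translation": [[0, 0, 0.04], [0, 0, 0.04], [0, 0, 0.03], [0, 0, 0.0125], [0, 0, 0.004], [0, 0, 0]], "rot": [[0, 0, 0], [0, 0, 0], [0, 0, 0], [0, 0, 0], [0, 0, 0], [0, 0, 0]]}}

```text
clock: 50.22
tcp_pos: [487.8, -60.4, 208.8]
tool_rot: [[0.01, 1.0, 0.001], [1.0, -0.01, 0.001], [0.001, 0.001, -1.0]]
wrist_force: [-0.5, -0.6, 0.3]
opening: 7.3
grasp_force: 58.8
```

Emit:
{"method": "step_arm", "body": {"translation": [[0, 0, 0], [0, 0, 0], [0, 0, 0], [0, 0, -0.06], [0, 0, -0.06], [0.067, 0.118, 0], [0.067, 0.118, 0.03], [0.067, 0.118, 0.09], [0.068, 0.117, 0.09], [0, 0, 0.13], [0, 0, 0], [0, 0, 0]], "rot": [[0, 0, 0], [0, 0, 0], [0, 0, 0], [0, 0, 0], [0, 0, 0], [0, 0, 0], [0, 0, 0], [0, 0, 0], [0, 0, 0], [0, 0, 0], [0, 0, 0], [0, 0, 0]], "fingers": 0.4}}

```text
clock: 51.72
tcp_pos: [673.9, 43.0, 125.6]
tool_rot: [[0.011, 1.0, 0.002], [1.0, -0.011, 0.001], [0.001, 0.002, -1.0]]
wrist_force: [0.3, -1.1, 0.5]
opening: 34.3
grasp_force: 0.0
```

Run:
```python
from h import *
S=np.load('st.npz')['S']; plan([*S[2],79],89.4,25)
im,m=shot('wrist','w20.png')
for s in S[2:]: blob(im,m,[*s,98])
```

```text
at [673.9  43.  125.6] yaw 89.4 t 51.73 F [ 0.3 -1.1  0.5] open 34.3 g 0.0
 rot rows 1 [ 0.0006 -0.0002 -0.0001]
 tr rows 2 [0.003  0.0043 0.0582]
top hsv [ 10 202  82] pred px [323 236]
top hsv [ 11 226  80] pred px [323 286]
```

Emit:
{"method": "step_arm", "body": {"translation": [[0.005, 0.0085, 0.02], [0, 0, 0.05], [0, 0, 0.045], [0, 0, 0], [0, 0, 0]], "rot": [[0, 0, 0], [0, 0, 0], [0, 0, 0], [0, 0, 0], [0, 0, 0]]}}

```text
clock: 52.4
tcp_pos: [676.9, 45.3, 77.6]
tool_rot: [[0.01, 1.0, 0.0], [1.0, -0.01, 0.001], [0.001, 0.0, -1.0]]
wrist_force: [-0.0, -0.6, 0.2]
opening: 34.1
grasp_force: 0.0
```

Emit:
{"method": "step_arm", "body": {"translation": [[0, 0, 0], [0, 0, 0], [0, 0, 0], [0, 0, 0], [0, 0, 0], [0, 0, 0], [0, 0, 0]], "rot": [[0, 0, 0], [0, 0, 0], [0, 0, 0], [0, 0, 0], [0, 0, 0], [0, 0, 0], [0, 0, 0]], "fingers": 0}}

```text
clock: 53.28
tcp_pos: [677.2, 45.4, 78.2]
tool_rot: [[0.01, 1.0, 0.001], [1.0, -0.01, 0.001], [0.001, 0.001, -1.0]]
wrist_force: [-0.5, 0.4, 6.5]
opening: 7.2
grasp_force: 58.8
```

Emit:
{"method": "step_arm", "body": {"translation": [[0, 0, -0.05], [0, 0, -0.11], [0, 0, -0.13], [0, 0, -0.15], [0, 0, -0.15], [0, 0, 0], [0, 0, 0]], "rot": [[0, 0, 0], [0, 0, 0], [0, 0, 0], [0, 0, 0], [0, 0, 0], [0, 0, 0], [0, 0, 0]]}}

```text
clock: 54.15
tcp_pos: [676.4, 45.1, 314.2]
tool_rot: [[0.01, 1.0, 0.001], [1.0, -0.01, 0.001], [0.001, 0.001, -1.0]]
wrist_force: [-0.4, -0.3, -0.2]
opening: 7.9
grasp_force: 58.9
```

Run:
```python
from h import *
T=np.load('st.npz')['T']; plan([*T[2],316],89.4,55)
```

```text
at [676.4  45.1 314.2] yaw 89.4 t 54.15 F [-0.4 -0.3 -0.2] open 7.9 g 58.9
 rot rows 1 [ 0.0002 -0.0002  0.0002]
 tr rows 5 [-0.0077 -0.1143 -0.0009]
```

Emit:
{"method": "step_arm", "body": {"translation": [[-0.0077, -0.1143, -0.004], [-0.0077, -0.1143, -0.004], [-0.0077, -0.1143, -0.002], [-0.0077, -0.1143, 0], [-0.0077, -0.1143, 0], [0, 0, 0], [0, 0, 0], [0, 0, 0]], "rot": [[0, 0, 0], [0, 0, 0], [0, 0, 0], [0, 0, 0], [0, 0, 0], [0, 0, 0], [0, 0, 0], [0, 0, 0]]}}

```text
clock: 55.15
tcp_pos: [448.4, 32.1, 317.1]
tool_rot: [[0.01, 1.0, -0.001], [1.0, -0.01, 0.001], [0.001, -0.001, -1.0]]
wrist_force: [0.8, -0.2, -0.4]
opening: 7.3
grasp_force: 58.9
```

Run:
```python
from h import *
T=np.load('st.npz')['T']; plan([T[2][0],T[2][1],209],89.4,25)
im,m=shot('wrist','w21.png'); held(im,m);
```

```text
at [448.4  32.1 317.1] yaw 89.4 t 55.15 F [ 0.8 -0.2 -0.4] open 7.3 g 58.9
 rot rows 1 [-0.0002 -0.0003  0.0001]
 tr rows 5 [ 0.     -0.0004  0.054 ]
15 pred u 318.0 v 252 seen 311 343 17
30 pred u 317.9 v 240 seen 293 341 28
45 pred u 317.9 v 231 seen 311 343 24
60 pred u 317.9 v 222 seen 314 343 16
68 pred u 317.9 v 218 seen 313 343 20
```

Descend 108 mm in total.

Emit:
{"method": "step_arm", "body": {"translation": [[0, -0.001, 0.03], [0, 0, 0.03], [0, 0, 0.03], [0, 0, 0.03], [0, 0, 0.02], [0, 0, 0]], "rot": [[0, 0, 0], [0, 0, 0], [0, 0, 0], [0, 0, 0], [0, 0, 0], [0, 0, 0]]}}

```text
clock: 55.95
tcp_pos: [447.4, 32.1, 261.0]
tool_rot: [[0.01, 1.0, -0.001], [1.0, -0.01, 0.001], [0.001, -0.001, -1.0]]
wrist_force: [0.3, -0.6, 0.4]
opening: 7.2
grasp_force: 58.9
```

Emit:
{"method": "step_arm", "body": {"translation": [[0, 0, 0.04], [0, 0, 0.04], [0, 0, 0.03], [0, 0, 0.016], [0, 0, 0.004], [0, 0, 0]], "rot": [[0, 0, 0], [0, 0, 0], [0, 0, 0], [0, 0, 0], [0, 0, 0], [0, 0, 0]]}}

```text
clock: 56.7
tcp_pos: [447.8, 32.2, 209.8]
tool_rot: [[0.01, 1.0, 0.001], [1.0, -0.01, 0.001], [0.001, 0.001, -1.0]]
wrist_force: [-0.3, -0.8, 0.2]
opening: 7.6
grasp_force: 58.9
```

Emit:
{"method": "step_arm", "body": {"translation": [[0, 0, 0], [0, 0, 0], [0, 0, 0], [0, 0, -0.06], [0, 0, -0.06], [-0.01, 0.115, 0], [-0.01, 0.115, 0], [-0.01, 0.115, 0.06], [-0.01, 0.115, 0.09], [-0.011, 0.115, 0.09], [0, 0, 0.1], [0, 0, 0]], "rot": [[0, 0, 0], [0, 0, 0], [0, 0, 0], [0, 0, 0], [0, 0, 0], [0, 0, 0], [0, 0, 0], [0, 0, 0], [0, 0, 0], [0, 0, 0], [0, 0, 0], [0, 0, 0]], "fingers": 0.4}}

```text
clock: 58.2
tcp_pos: [675.6, 9.4, 118.6]
tool_rot: [[0.01, 1.0, -0.005], [1.0, -0.01, 0.001], [0.001, -0.005, -1.0]]
wrist_force: [-0.5, -0.9, 0.6]
opening: 34.3
grasp_force: 0.0
```

Emit:
{"method": "step_arm", "body": {"translation": [[0, 0, 0], [0, 0, 0]], "rot": [[0, 0, 0], [0, 0, 0]]}}

```text
clock: 58.45
tcp_pos: [678.2, 9.5, 123.8]
tool_rot: [[0.01, 1.0, 0.003], [1.0, -0.01, 0.001], [0.001, 0.003, -1.0]]
wrist_force: [1.5, 0.7, -0.2]
opening: 34.4
grasp_force: 0.0
```

Run:
```python
from h import *
S=np.load('st.npz')['S']; plan([*S[3],79],89.4,25)
im,m=shot('wrist','w22.png')
for s in S[3:]: blob(im,m,[*s,98])
```

```text
at [678.2   9.5 123.8] yaw 89.4 t 58.45 F [ 1.5  0.7 -0.2] open 34.4 g 0.0
 rot rows 1 [ 0.001  -0.0002  0.0001]
 tr rows 2 [-0.0002 -0.0014  0.056 ]
top hsv [ 10 192  89] pred px [316 241]
```

Emit:
{"method": "step_arm", "body": {"translation": [[-0.001, -0.002, 0.02], [0, 0, 0.05], [0, 0, 0.04], [0, 0, 0], [0, 0, 0]], "rot": [[0, 0, 0], [0, 0, 0], [0, 0, 0], [0, 0, 0], [0, 0, 0]]}}

```text
clock: 59.12
tcp_pos: [676.8, 9.2, 77.6]
tool_rot: [[0.01, 1.0, 0.0], [1.0, -0.01, 0.001], [0.001, 0.0, -1.0]]
wrist_force: [0.6, 0.4, -0.2]
opening: 33.9
grasp_force: 0.0
```

Emit:
{"method": "step_arm", "body": {"translation": [[0, 0, 0], [0, 0, 0], [0, 0, 0], [0, 0, 0], [0, 0, 0], [0, 0, 0], [0, 0, 0]], "rot": [[0, 0, 0], [0, 0, 0], [0, 0, 0], [0, 0, 0], [0, 0, 0], [0, 0, 0], [0, 0, 0]], "fingers": 0}}

```text
clock: 60.0
tcp_pos: [677.0, 9.1, 78.2]
tool_rot: [[0.01, 1.0, 0.001], [1.0, -0.01, 0.001], [0.001, 0.001, -1.0]]
wrist_force: [-0.7, 0.6, 7.5]
opening: 7.2
grasp_force: 58.8
```

Emit:
{"method": "step_arm", "body": {"translation": [[0, 0, -0.05], [0, 0, -0.11], [0, 0, -0.13], [0, 0, -0.15], [0, 0, -0.15], [0, 0, 0], [0, 0, 0]], "rot": [[0, 0, 0], [0, 0, 0], [0, 0, 0], [0, 0, 0], [0, 0, 0], [0, 0, 0], [0, 0, 0]]}}

```text
clock: 60.88
tcp_pos: [676.2, 8.9, 314.2]
tool_rot: [[0.01, 1.0, 0.001], [1.0, -0.01, 0.001], [0.001, 0.001, -1.0]]
wrist_force: [-0.3, 0.4, -0.5]
opening: 7.1
grasp_force: 58.9
```

Run:
```python
from h import *
T=np.load('st.npz')['T']; plan([*T[3],318],89.4,55)
```

```text
at [676.2   8.9 314.2] yaw 89.4 t 60.88 F [-0.3  0.4 -0.5] open 7.1 g 58.9
 rot rows 1 [ 0.0002 -0.0002  0.0002]
 tr rows 5 [-0.0286 -0.1229 -0.0019]
```

Emit:
{"method": "step_arm", "body": {"translation": [[-0.0286, -0.123, -0.005], [-0.0286, -0.123, -0.004], [-0.0286, -0.123, -0.002], [-0.0286, -0.123, 0], [-0.0286, -0.123, 0], [0, 0, 0], [0, 0, 0], [0, 0, 0]], "rot": [[0, 0, 0], [0, 0, 0], [0, 0, 0], [0, 0, 0], [0, 0, 0], [0, 0, 0], [0, 0, 0], [0, 0, 0]]}}

```text
clock: 61.88
tcp_pos: [430.5, -45.4, 317.5]
tool_rot: [[0.01, 1.0, -0.001], [1.0, -0.01, 0.001], [0.001, -0.001, -1.0]]
wrist_force: [0.5, 0.9, -1.1]
opening: 7.2
grasp_force: 58.9
```

Run:
```python
from h import *
T=np.load('st.npz')['T']; plan([T[3][0],T[3][1],209],89.4,25)
im,m=shot('wrist','w23.png'); held(im,m);
```

```text
at [430.5 -45.4 317.5] yaw 89.5 t 61.88 F [ 0.5  0.9 -1.1] open 7.2 g 58.9
 rot rows 1 [-0.0002 -0.0004  0.0003]
 tr rows 5 [-0.0002 -0.0004  0.0542]
15 pred u 317.9 v 252 seen 311 321 11
30 pred u 317.9 v 240 seen 311 324 11
45 pred u 317.9 v 231 seen 312 321 10
60 pred u 317.9 v 222 seen 312 321 10
68 pred u 317.9 v 218 seen 313 323 10
```

Emit:
{"method": "step_arm", "body": {"translation": [[-0.001, -0.001, 0.03], [0, 0, 0.03], [0, 0, 0.03], [0, 0, 0.03], [0, 0, 0.02], [0, 0, 0]], "rot": [[0, 0, 0], [0, 0, 0], [0, 0, 0], [0, 0, 0], [0, 0, 0], [0, 0, 0]]}}

```text
clock: 62.68
tcp_pos: [429.4, -46.1, 261.4]
tool_rot: [[0.01, 1.0, -0.001], [1.0, -0.01, 0.001], [0.001, -0.001, -1.0]]
wrist_force: [0.7, -0.7, -0.7]
opening: 7.5
grasp_force: 58.9
```

Emit:
{"method": "step_arm", "body": {"translation": [[0, 0, 0.04], [0, 0, 0.04], [0, 0, 0.03], [0, 0, 0.018], [0, 0, 0.005], [0, 0, 0]], "rot": [[0, 0, 0], [0, 0, 0], [0, 0, 0], [0, 0, 0], [0, 0, 0], [0, 0, 0]]}}

```text
clock: 63.42
tcp_pos: [429.8, -46.1, 208.9]
tool_rot: [[0.01, 1.0, 0.0], [1.0, -0.01, 0.001], [0.001, 0.0, -1.0]]
wrist_force: [0.9, -0.5, -0.1]
opening: 7.6
grasp_force: 58.9
```

Emit:
{"method": "step_arm", "body": {"translation": [[0, 0, 0], [0, 0, 0], [0, 0, 0], [0, 0, -0.06], [0, 0, -0.1], [0, 0, -0.12], [0.06, 0.1, -0.12], [0, 0, 0], [0, 0, 0], [0, 0, 0]], "rot": [[0, 0, 0], [0, 0, 0], [0, 0, 0], [0, 0, 0], [0, 0, 0], [0, 0, 0], [0, 0, 0], [0, 0, 0], [0, 0, 0], [0, 0, 0]], "fingers": 0.4}}

```text
clock: 64.68
tcp_pos: [466.4, -24.6, 364.6]
tool_rot: [[0.011, 1.0, -0.001], [1.0, -0.011, 0.0], [0.0, -0.001, -1.0]]
wrist_force: [-0.1, 0.3, 0.0]
opening: 34.1
grasp_force: 0.0
```

Run:
```python
from h import *
T=np.load('st.npz')['T']; plan([468,-13.5,400],89.4)
for name in('wrist','side'):
    im,m=shot(name,name+'24.png'); h=cv2.cvtColor(im,cv2.COLOR_RGB2HSV).astype(int)
    for t in T:
        q=proj(m,name,[*t,228]); b=proj(m,name,[*t,206]); u,v=q.astype(int)
        w=h[v-16:v+17,u-12:u+13]; k=((w[:,:,0]<=12)&(w[:,:,1]>170)&(w[:,:,2]<170)).astype(np.uint8)
        n,l,s,c=cv2.connectedComponentsWithStats(k); 
        if n<2: print(name,q,'none');continue
        i=1+np.argmax(s[1:,4]); print(name,'top pred',q.round(1),'mouth',b.round(1),'blob u %d-%d v %d-%d'%(s[i,0]+u-12,s[i,0]+s[i,2]+u-13,s[i,1]+v-16,s[i,1]+s[i,3]+v-17),'area',s[i,4],'c',(c[i]+[u-12,v-16]).round(1))
tubes(cv2.cvtColor(cv2.imread('pics/wrist24.png'),cv2.COLOR_BGR2RGB),camera_model('wrist'),'wrist',[468,-13.5],77.1)
```

```text
at [466.4 -24.6 364.6] yaw 89.4 t 64.67 F [-0.1  0.3  0. ] open 34.1 g 0.0
 rot rows 1 [-0.0005 -0.0001 -0.0001]
 tr rows 1 [ 0.0278  0.0038 -0.0885]
wrist top pred [361.4 143.7] mouth [358.3 140.6] blob u 352-365 v 135-148 area 122 c [358.6 141.6]
wrist top pred [341.  223.5] mouth [339.6 215.5] blob u 334-344 v 210-227 area 127 c [338.9 218.8]
wrist top pred [296.6 129.5] mouth [298.2 127.4] blob u 292-304 v 121-134 area 114 c [298.2 127.8]
wrist top pred [280.6 211.3] mouth [283.  203.9] blob u 276-287 v 198-215 area 121 c [281.8 206.8]
side top pred [288.7 152.7] mouth [289.  160.8] blob u 288-290 v 153-161 area 21 c [289.3 156.7]
side top pred [289.5 169.9] mouth [289.8 178.3] blob u 289-291 v 171-179 area 26 c [290.  175.2]
side top pred [263.4 153.6] mouth [264.  161.7] blob u 263-265 v 154-162 area 23 c [264.1 157.8]
side top pred [262.5 170.8] mouth [263.2 179.2] blob u 262-264 v 171-180 area 28 c [263.  175.8]
(-1, -1) pred [282.7 203.9] found [282.1 203.4] r 10.1 8.9 world [429.2 -45.2] exp [429.8 -45.8] 2
(-1, 1) pred [297.9 127.5] found [297.4 126.6] r 10.8 9.5 world [447.2  33.1] exp [447.7  32.2] 2
(1, -1) pred [339.2 215.4] found [338.9 216.4] r 10.3 8.7 world [488.  -60.2] exp [488.3 -59.2] 2
(1, 1) pred [357.9 140.7] found [358.4 140.1] r 10.6 9.3 world [506.6  19.4] exp [506.2  18.8] 2
```

```bash
python3 -c "
from station import finish_job; print(finish_job())"
```

```text
the job is handed in; nothing more can be done
None
```

I handed the job in at about 65 s: both trays went down onto their shoulders, the red and green tins stand in the lower tray, and all four cinnamon sticks sit in their own tubes. Each stick shows about 22 mm in the side view. I released them within 2 mm of the bottom rather than pressing them down, and I didn't re-check the tins once the upper tray covered them.

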